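Change the filter cover of a gel viewer

TASK

Change the cover on the gel viewer: squeeze the red pull tab against the black thumb rest to draw the sprung hinge pin, lift the clear cover off its hinge and lay it flat on the dark pad. Then fit the amber cover in its place in the same way, so that it lies flat and shut on the viewer with its fixed stub and its sprung pin both home in the hinge eyes. Do not drop a cover or prop it up on other things, and leave the three small bottles where they stand.

Things in the scene. Friction and masses are not known exactly. Their poses are not given: they have to be found in the camera images.
- clear_cover_grip (a point): Grip point of the clear cover (hung on the viewer; loose, 0.2 kg, balanced here): midway between the outer faces of its two upright tabs at rest, 51 mm apart along y, and 37 mm above its flat underside. x to the hinge, y along it, z up. Tabs 22 mm (x) x 5 mm, 30 mm high on a metal block 20 mm high: black (+y) fixed, red (-y) draws the pin. Cover spans x -95 to +33, y -65 to +86 mm.
- clear_cover_pin (a joint): Travel (m) of the clear cover's sprung pin and its red tab: 0 home, collar on its ear; -0.003 fully out, nothing ahead; +0.021 fully pulled towards +y, tabs then 30 mm over their outer faces. Spring 4 N at 0, 9 N at 0.021; let go, it springs back out.
- amber_cover_grip (a point): Grip point of the amber cover: the same cover in all sizes and parts, but with an amber sheet. It starts flat on the worktop, tabs up, hinge side away from the robot.
- amber_cover_pin (a joint): The same travel for the amber cover's pin. The pin is steel, 8 mm thick, round-ended, 8 mm long beyond its 18 mm collar; at 0 its end is 71.5 mm to -y of the grip point.
- amber_cover_stub (a point): End of the amber cover's fixed hinge stub, a round-ended steel peg 8 mm thick, 7 mm long, on the +y end of its hinge rail: 24, 77.5, -25 mm (x, y, z) from the grip point. The clear cover has the same.
- viewer_seat (a point): Where a cover's grip point lies when home on the viewer (x to the hinge, z up). Viewer: fixed white box, x -112 to +48, y -85 to +106 mm from here; flat deck 37 mm below, 55 mm above the worktop. A cover passes straight up or down between the ears only with its pin fully pulled and the cover 10.5 (+-2) mm to -y of home, so squeezed tabs centred on this point.
- viewer_stub_eye (a point): Centre of the 13 mm round eye for the fixed stub, on the ear's inner face, 24, 70.5, -25 mm from the seat point. The ear (24 x 9 x 24 mm, on the deck) lies to +y of it; the rail's end touches it when home. Tabs let go at the seat: the spring drives the pin into its eye and slides the cover 10.5 mm to +y, stub into this eye. Squeezed there, it slides back out.
- viewer_pin_eye (a point): Centre of the like eye for the sprung pin, on the inner face of the other ear, which lies to -y of it: 24, -63.5, -25 mm from the seat point.
- pad_mid (a point): Centre of the top of the fixed dark blue-green silicone pad, 160 (x) x 200 (y) x 4 mm, on the worktop.
- red_bottle_mid (a point): Bystander: white bottle with a red cap, 35 mm wide, 74 mm high; the point is half-way up.
- brown_vial_mid (a point): Bystander: brown vial with a black cap, 34 mm wide, 80 mm high; the point is half-way up.
- blue_bottle_mid (a point): Bystander: white bottle with a blue cap, 43 mm wide, 96 mm high; the point is half-way up.
There are look-alikes about, which are no part of the job. There is more than one size of the part that bears amber_cover_grip; the job needs the larger.

How it is judged:
On the way, in this order (a step that is already met when the one before it is completed fails the run):
1. the clear cover is off its hinge, held clear above the viewer's ears (z of clear_cover_grip in the frame of viewer_seat above 0.03 m), for 0.1 s.
2. the clear cover lies flat on the pad, let go (x of clear_cover_grip in the frame of pad_mid between -0.06 and 0.06 m and y of clear_cover_grip in the frame of pad_mid between -0.05 and 0.05 m and z of clear_cover_grip in the frame of pad_mid below 0.042 m and angle between clear_cover_grip's own z axis and vertical below 0.06 rad and value of joint clear_cover_pin below 0.002 m), for 0.1 s.
At the end, for the whole second after the job is handed in: Amber cover home on the viewer: grip point within 5 mm (x) and 3 mm (y, z) of the seat point, square to 0.06 rad, flat to 0.04 rad, pin within 3 mm of home. Clear cover flat (0.06 rad) on the pad, grip point within 60 mm (x) and 50 mm (y) of its centre (x of amber_cover_grip in the frame of viewer_seat between -0.005 and 0.005 m and y of amber_cover_grip in the frame of viewer_seat between -0.003 and 0.003 m and z of amber_cover_grip in the frame of viewer_seat below 0.003 m and angle between amber_cover_grip's own z axis and vertical below 0.04 rad and angle between the x axis of amber_cover_grip and the x axis of viewer_seat, either way round below 0.06 rad and value of joint amber_cover_pin below 0.003 m and x of clear_cover_grip in the frame of pad_mid between -0.06 and 0.06 m and y of clear_cover_grip in the frame of pad_mid between -0.05 and 0.05 m and z of clear_cover_grip in the frame of pad_mid below 0.042 m and angle between clear_cover_grip's own z axis and vertical below 0.06 rad); the robot touches nothing.
It fails at once if the clear cover is let go in mid-air or propped on something (contact force between the fingers and clear_cover below 0.01 N and (height (world z) of clear_cover_grip above 0.115 m or (height (world z) of clear_cover_grip above 0.065 m and horizontal distance between clear_cover_grip and viewer_seat above 0.06 m))).
It fails at once if the amber cover is let go in mid-air or propped on something (contact force between the fingers and amber_cover below 0.01 N and (height (world z) of amber_cover_grip above 0.115 m or (height (world z) of amber_cover_grip above 0.065 m and horizontal distance between amber_cover_grip and viewer_seat above 0.06 m))).
It fails at once if a bystander bottle is shifted or knocked over (distance of any of red_bottle_mid, brown_vial_mid, blue_bottle_mid from where it was at the start of the episode above 0.02 m).
It also fails if it takes over 72 s, if anything falls off the work surface, if the arm or the gripper's body presses on something with over 40 N, if the wrist force passes 120 N, or if a joint passes its speed limit or range.

ROBOT

A 6-joint arm with a two-finger parallel gripper is mounted at the origin on the work surface; the furniture and walls round the work are solid. World frame = base frame: x ahead of the robot, y to its left, z up, the work surface at z = 0. Lengths are in m, angles in rad, forces in N, time in s.
With the tool pointing down it reaches from about 0.25 to 0.725 m from the base axis. Payload 4 kg.
Tool frame: the origin (TCP) lies at the very end of the fingers, on their centre line; the grasp point (between the pads) lies 19 mm behind it; x points along the fingers, y is the direction in which the jaws open and shut, and the axes are right-handed (so a half turn about x gives the same grasp; the last joint's range is limited). The gripper opens to 85 mm and grips with 20 to 120 N. Pads are 22 mm wide; open, the fingers measure 114 mm over their backs; the gripper's body (76 mm by 85 mm) begins 54 mm behind the grasp point. The pads swing forward as they close: fully open they stand 13 mm farther back than shut.
Start: joints at [1.168, 0.241, 0.005, 1.335, 0, 1.571], TCP at [0.196, 0.46, 0.231] pointing down, gripper open.
Joint ranges: [-2.72, 2.72], [-1.05, 1.87], [-1.09, 1.28], [-1.99, 2.15], [-1.42, 1.44], [-3.14, 3.14]. Speed limits (rad/s): [2.79, 2.79, 3.14, 3.14, 3.14, 3.14].

INTERFACE

Orientations are given as a unit quaternion [x, y, z, w].
In Python, from workcell import get_obs, camera, job_done gives the robot as it stands. The module is installed in compiled form; this text tells all that it offers.
- The arm moves only by the tool arm_command, never from a script. Its argument "motion" is a list of rows, each an object of numbers: "x", "y", "z": the shift along the tool's x, y, z in m; "roll": the turn about the tool's x in rad; "fingers": the opening, from 0 (shut) to 1 (fully open). A call has 1 to 20 rows; each row shifts and turns the pose as measured when the row begins, along the tool's axes as they then stand; what a row does not reach is not made up. A row lasts 1/12 s, in which the tool goes at most 41.7 mm and 7.16 degrees, less where a joint would pass 70% of its speed; a pose out of reach is approached as far as the arm can. A call is refused whole if a number of a shift passes 0.0417 or a number of a turn 0.125, either way. A call with a gripper value outside its range is refused whole. The fingers move at their own pace and stop on an object; the grip force is fixed at half the most. Time passes only in rows, so rows that do not move let the fingers close. It gives the time, the measured TCP pose, the force and the opening at its end, in the units of the state.
- get_obs(): the state, without advancing time (a new reading comes with each control period).
- camera(name): name is "side" or "top"; returns a dict with "frame" (420x560x3 uint8, red, green, blue), "intrinsics" (3x3 intrinsics, pixels), "k1" (the pictures are not rectified: a ray, as slopes to the right and down, at radius r is drawn at 1 + k1 r^2 times it, then the intrinsics apply), "rvec" (rotation vector, rad) and "tvec" (3), from world to camera coordinates, as OpenCV has them. Camera axes: x right, y down, z forward; pixel columns grow to the right and rows downward; lengths in m; the calibration is good to about 2 mm. A picture is of the moment at which its call begins. There is no depth.
- job_done(): hands the job in, once; it reports no verdict.
The state is a dict: "clock": time; "joint_pos": joint angles; "joint_vel": joint speeds; "tau": joint torques, N m; "eef_pos": TCP position; "tool_rot": TCP orientation; "ft_force": force on the tool from outside, world axes, zero at the start; "ft_torque": the same for the moment, N m; "grip_width": finger opening in m.
Only numpy, scipy, OpenCV 4.12 (cv2) and the standard library are available. Lean on these libraries where they do the work, as an engineer would, in place of code of your own. Each camera call takes 0.05 s, during which the arm holds its last target.

## Working session

There is one attempt and no reset: what is moved stays moved. The work goes in short steps, Python scripts to look and compute and a tool call to move; the robot and the scene stay as the last step left them, time stands still between calls to the robot, and variables do not carry over. Pictures are saved under pics/ and viewed, and the job is handed in when it is done.

Besides the shell and the picture viewer there is one more tool, called after "Request:" as name(argument=value, ...) on one line, values as JSON. arm_command: Moves the arm, as the interface text tells. Its arguments: {"type":"object","properties":{"motion":{"type":"array","items":{"type":"object","properties":{"x":{"type":"number"},"y":{"type":"number"},"z":{"type":"number"},"roll":{"type":"number"},"fingers":{"type":"number"}}}}},"required":["motion"]}

```bash
mkdir -p pics
cat > h.py <<'E'
import numpy as np, cv2
from workcell import get_obs, camera, job_done
def save(n,tag):
    c=camera(n); cv2.imwrite(f'pics/{tag}.png',cv2.cvtColor(c['frame'],cv2.COLOR_RGB2BGR))
    np.savez(f'pics/{tag}.npz',**c); return c
def load(tag): return dict(np.load(f'pics/{tag}.npz'))
def cam(c):
    R,_=cv2.Rodrigues(np.array(c['rvec'],float)); t=np.array(c['tvec'],float).ravel(); return R,t,np.array(c['intrinsics'],float),float(c['k1'])
def ray(c,u,v):
    R,t,K,k1=cam(c)
    p=cv2.undistortPoints(np.array([[[u,v]]],float),K,np.array([k1,0,0,0,0.]),).ravel()
    return -R.T@t, R.T@np.array([p[0],p[1],1])
def onz(c,u,v,z):
    o,d=ray(c,u,v); return o+d*(z-o[2])/d[2]
def proj(c,P):
    R,t,K,k1=cam(c)
    p,_=cv2.projectPoints(np.array(P,float).reshape(-1,1,3),np.array(c['rvec'],float),t,K,np.array([k1,0,0,0,0.])); return p.reshape(-1,2)
E
python3 - <<'E'
from h import *
for n in('side','top'):
    c=save(n,n+'0'); R,t,K,k=cam(c); print(n,-R.T@t,K.tolist(),k); print(R)
o=get_obs(); print(o)
E
```

```text
side [ 0.17687856 -0.92104676  0.66419724] [[403.7331829906065, 0.0, 282.83848318883844], [0.0, 403.7331829906065, 208.98580375214195], [0.0, 0.0, 1.0]] -0.024987361707745282
[[ 0.94689803 -0.32114484  0.01581485]
 [-0.15900747 -0.51045082 -0.84507786]
 [ 0.2794651   0.79768788 -0.53440931]]
top [ 0.34276077 -0.04063928  1.35238982] [[468.2418264735786, 0.0, 284.86936932552385], [0.0, 468.2418264735786, 209.8610845963597], [0.0, 0.0, 1.0]] -0.10232453750715124
[[-1.44165242e-03 -9.99960080e-01  8.81815766e-03]
 [-9.91252171e-01  2.65219789e-04 -1.31981298e-01]
 [ 1.31973690e-01 -8.93128908e-03 -9.91212983e-01]]
{'clock': 0.1, 'joint_pos': array([1.16798085e+00, 2.41324699e-01, 3.87470887e-03, 1.33518182e+00,
       1.02578690e-05, 1.57075746e+00]), 'joint_vel': array([ 1.43765216e-03, -1.59154609e-03,  3.00375638e-03,  8.30912686e-04,
       -2.96568240e-04, -5.90182901e-05]), 'tau': array([ 6.94004939e-04, -3.73138261e+01,  2.53009611e+01,  1.08470515e-02,
        2.98269100e-06,  4.33541800e-06]), 'eef_pos': array([0.19578633, 0.45947523, 0.23051444]), 'tool_rot': array([ 0.14080726,  0.69294912, -0.14207745,  0.69268235]), 'ft_force': array([-0.020327  ,  0.02930826,  0.48706048]), 'ft_torque': array([ 0.02373052, -0.03047258,  0.01197811]), 'grip_width': 0.08536181092674834}
```

View pics/top0.png

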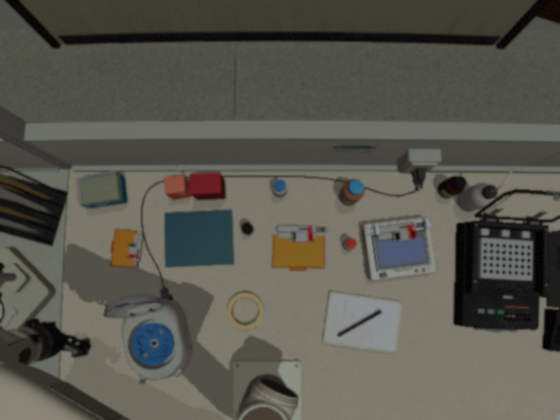

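View pics/side0.png

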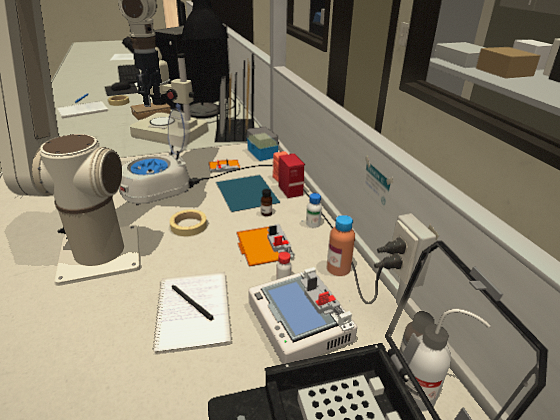

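The top view shows the viewer with the clear cover at (400,247), a large amber cover at (299,250), a small amber cover at (126,247) and the pad at (199,238). The bottles stand at (247,229), (350,243) and (280,187). Next I'll take close crops.

Run:
```python
from h import *
for n,(x0,y0,x1,y1),f in (('top0',(255,170,445,300),4),('side0',(205,210,365,365),4),('top0',(95,170,265,290),4)):
    im=cv2.imread(f'pics/{n}.png')[y0:y1,x0:x1]
    im=cv2.resize(im,None,fx=f,fy=f,interpolation=cv2.INTER_CUBIC); im=np.clip(im*1.4,0,255).astype('uint8')
    cv2.imwrite(f'pics/{n}_c{x0}.png',im)
```

```text
(no output)
```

View pics/top0_c255.png

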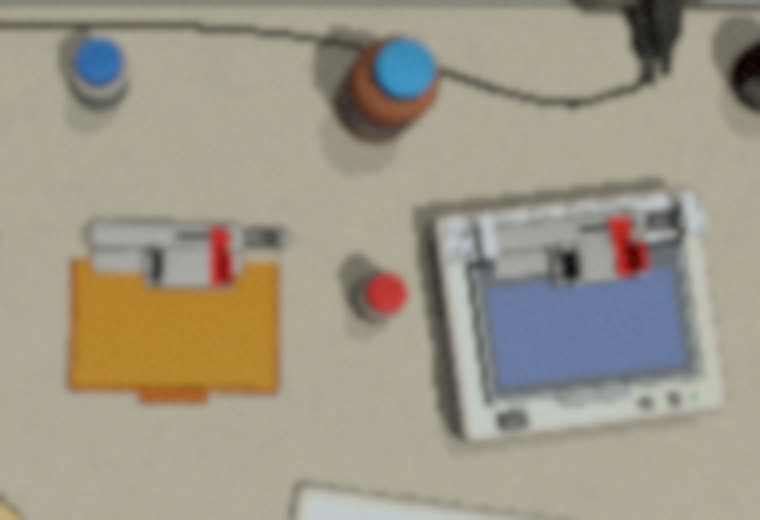

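View pics/side0_c205.png

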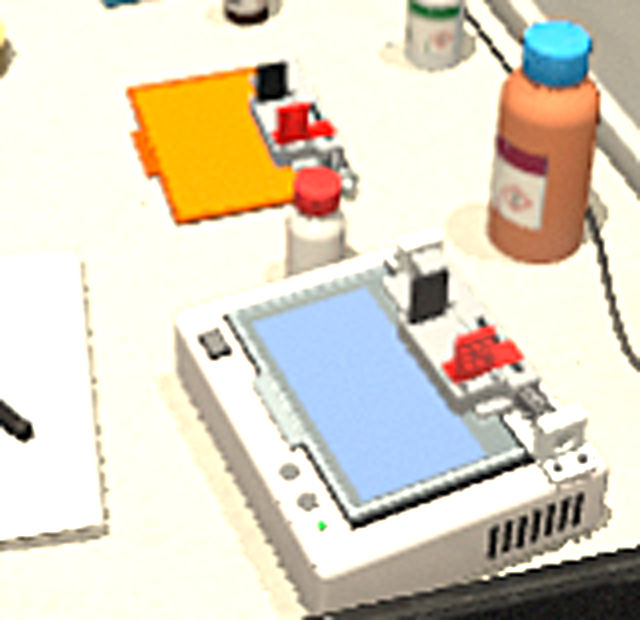

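View pics/top0_c95.png

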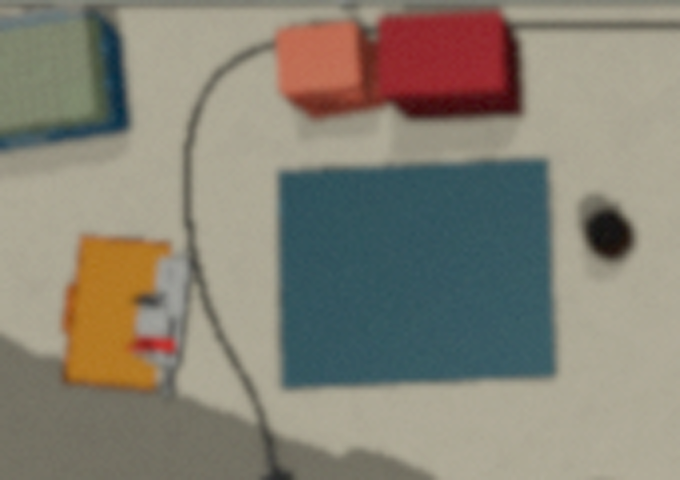

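```bash
cat >> h.py <<'E'
def crop(tag,x0,y0,x1,y1,f,out,g=1.4):
    im=cv2.imread(f'pics/{tag}.png')[y0:y1,x0:x1]
    im=cv2.resize(im,None,fx=f,fy=f,interpolation=cv2.INTER_CUBIC); im=np.clip(im*g,0,255).astype('uint8')
    for u in range(-(-x0//10)*10,x1,10):
        x=int((u-x0+.5)*f); cv2.line(im,(x,0),(x,6),(0,255,0),1); cv2.putText(im,str(u),(x-10,18),0,.35,(0,255,0),1)
    for v in range(-(-y0//10)*10,y1,10):
        y=int((v-y0+.5)*f); cv2.line(im,(0,y),(6,y),(0,255,0),1); cv2.putText(im,str(v),(8,y+4),0,.35,(0,255,0),1)
    cv2.imwrite(f'pics/{out}.png',im)
E
python3 - <<'E'
from h import *
crop('top0',360,210,440,285,8,'a1'); crop('top0',265,215,335,275,9,'a2'); crop('side0',240,260,365,360,6,'a3');crop('side0',230,220,300,270,9,'a4')
E
```

```text
(no output)
```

View pics/a1.png

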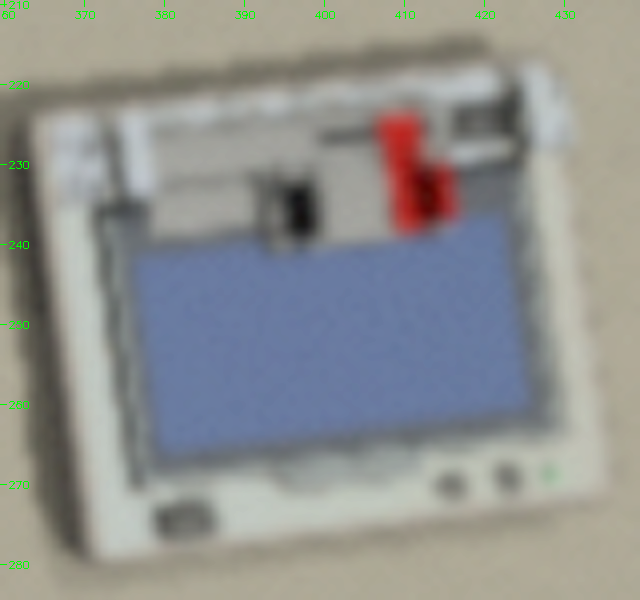

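View pics/a2.png

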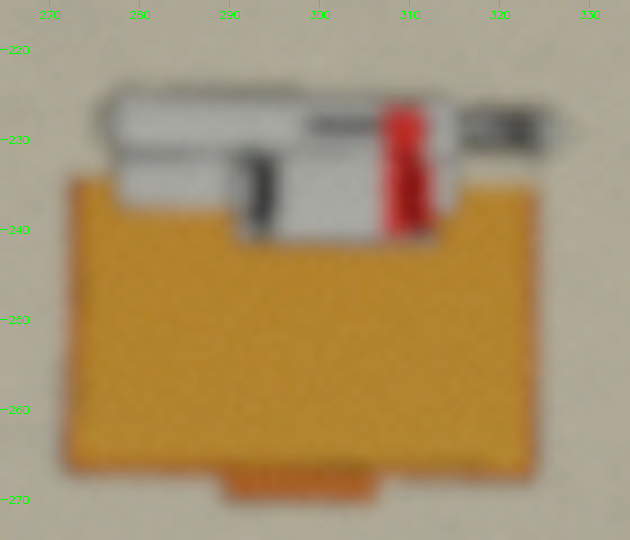

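View pics/a3.png

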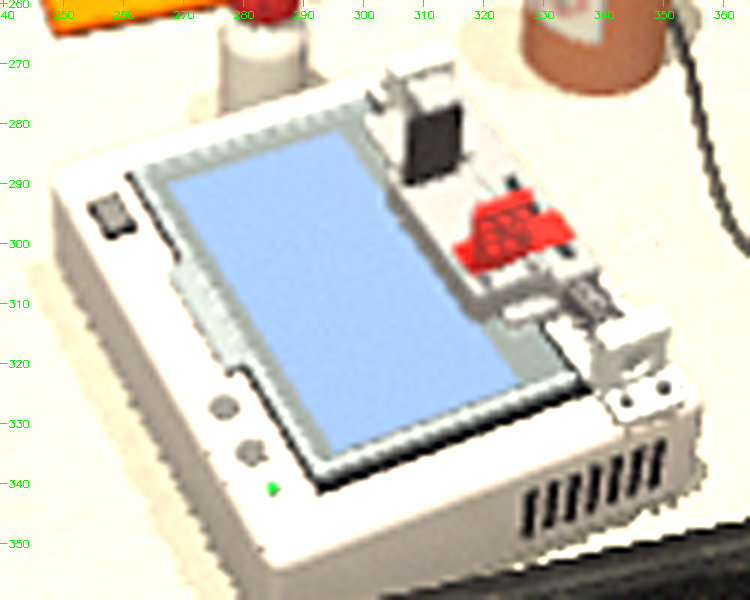

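View pics/a4.png

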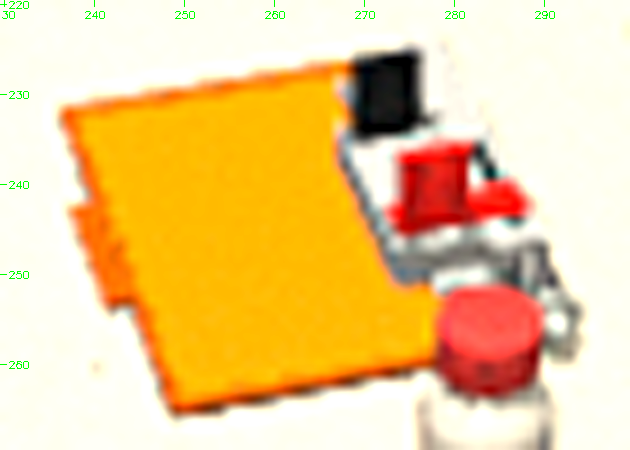

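```bash
cat > fit.py <<'E'
from h import *
from scipy.optimize import least_squares
top=load('top0'); side=load('side0')
def W(p,z0,L): 
    c,s=np.cos(p[2]),np.sin(p[2]); L=np.array(L,float)
    return np.c_[p[0]+c*L[:,0]-s*L[:,1],p[1]+s*L[:,0]+c*L[:,1],z0+L[:,2]]
def fit(z0,obs,p0):
    def r(p,full=False):
        e=[]
        for c,L,px in obs: e.append(proj(c,W(p,z0,L))-np.array(px))
        return np.concatenate(e).ravel()
    s=least_squares(r,p0,loss='soft_l1'); print(np.round(s.x,4),'\n',np.round(r(s.x).reshape(-1,2),1).tolist()); return s.x
# viewer
D=[[48,106,-37],[48,-85,-37],[-112,-85,-37],[-112,106,-37]]
D=np.array(D)/1e3
B=np.array([[-11,20.5,13],[11,20.5,13],[11,20.5,-17],[-11,20.5,-17]])/1e3
v=fit(.092,[(top,D,[(364,223.5),(428,217.5),(435,271.5),(371.5,279.5)]),(side,D[[3,2,1]],[(249,291),(274,354),(355,327)])],[.5,-.3,0])
print(proj(side,W(v,.092,B)).tolist(),'want (307,279),(317,277),(316,288),(307,290)')
v2=fit(.092,[(side,B,[(307,279),(317,277),(316,288),(307,290)])],v)
vb=fit(.092,[(top,D,[(364,223.5),(428,217.5),(435,271.5),(371.5,279.5)])],v)
S=np.array([[-87,86,-34],[-87,-65,-34]])/1e3
a=fit(.037,[(side,B,[(269,226.5),(275.5,225),(276,233.5),(269.5,234.5)]),(top,np.array([[24,-71.5,-25]])/1e3,[(326,229)])],[.5,-.05,0])
print('sheet',proj(top,W(a,.037,S)),proj(side,W(a,.037,S)))
# ray corners of sheet
for u,w in((273,234),(324,235.5),(323.5,267),(272,266.5)): print(np.round(onz(top,u,w,.003),4))
for u,w in((165.5,212.5),(231.5,209.5),(233.5,263),(166,266.5)): print('pad',np.round(onz(top,u,w,.004),4))
P=np.array([[80,100,0],[80,-100,0],[-80,-100,0],[-80,100,0]])/1e3
pd=fit(.004,[(top,P,[(165.5,212.5),(231.5,209.5),(233.5,263),(166,266.5)])],[.5,.3,0])
for n,px,z in(('red',(350,243),.074),('vial',(247,229),.08),('blue',(280,185),.096),('orange',(356,187),.17)): print(n,np.round(onz(top,*px,z),3))
o=get_obs()
from scipy.spatial.transform import Rotation as R
print(R.from_quat(o['tool_rot']).as_matrix().round(3))
E
python3 fit.py
```

```text
[ 0.4387 -0.3802  0.078 ] 
 [[-1.0, -0.5], [1.6, 0.1], [1.1, 3.0], [-2.9, 1.0], [-3.1, -5.1], [6.2, -0.1], [1.2, 0.4]]
[[306.1926477461061, 281.6142046623745], [315.8878003079533, 278.81324497220237], [315.02046557472636, 289.64664804360063], [305.5064542903075, 292.4898411136974]] want (307,279),(317,277),(316,288),(307,290)
[ 0.4415 -0.375  -0.006 ] 
 [[0.1, 0.2], [0.1, -0.0], [0.2, -0.2], [-0.6, 0.0]]
[ 0.442  -0.3806  0.109 ] 
 [[-1.3, -0.4], [1.1, -1.9], [2.3, 0.7], [-1.4, 0.9]]
[ 0.4445 -0.0955 -0.0424] 
 [[-0.3, -0.2], [1.1, 0.1], [0.5, 0.6], [-0.8, 0.9], [-1.0, 0.1]]
sheet [[268.59289479 265.64302714]
 [321.20556381 267.78543253]] [[236.66821372 231.15227699]
 [248.00202672 264.90475523]]
[ 0.4521 -0.0184  0.003 ]
[ 0.4476 -0.1658  0.003 ]
[ 0.357  -0.1634  0.003 ]
[ 0.3587 -0.0157  0.003 ]
pad [0.5146 0.2953 0.004 ]
pad [0.5234 0.1023 0.004 ]
pad [0.3687 0.0947 0.004 ]
pad [0.358  0.2893 0.004 ]
[0.4413 0.1956 0.0488] 
 [[-1.4, -0.6], [0.9, -0.9], [1.0, 0.8], [-0.8, 0.5]]
red [ 0.421 -0.23   0.074]
vial [0.46  0.051 0.08 ]
blue [ 0.578 -0.039  0.096]
orange [ 0.56  -0.235  0.17 ]
[[-0.001  0.392  0.92 ]
 [-0.002  0.92  -0.392]
 [-1.    -0.002 -0.   ]]
```

```bash
cat > seg.py <<'E'
from h import *
top=load('top0'); side=load('side0')
def quad(c,box,ref,bg,z,name):
    # soft mask: projection between bg and fg colour, threshold .5 on 8x upsampled
    x0,y0,x1,y1=box; im=c['frame'][y0:y1,x0:x1].astype(np.float32)
    f=8; im=cv2.resize(im,None,fx=f,fy=f,interpolation=cv2.INTER_CUBIC)
    ref=np.array(ref,float); bg=np.array(bg,float)
    t=((im-bg)@(ref-bg))/((ref-bg)@(ref-bg)); d=np.linalg.norm(im-bg-t[...,None]*(ref-bg),axis=-1)
    m=((t>.5)&(d<60)).astype(np.uint8)
    n,l,s,_=cv2.connectedComponentsWithStats(m); k=1+np.argmax(s[1:,4]); 
    cnt=max(cv2.findContours((l==k).astype(np.uint8),cv2.RETR_EXTERNAL,cv2.CHAIN_APPROX_NONE)[0],key=cv2.contourArea).reshape(-1,2)
    px=(cnt+.5)/f-.5+[x0,y0]
    w=np.array([onz(c,u,v,z)[:2] for u,v in px])
    return px,w
def col(c,u,v): return c['frame'][v-1:v+2,u-1:u+2].reshape(-1,3).mean(0)
if __name__=='__main__':
    px,w=quad(top,(155,200,245,280),col(top,200,240),col(top,240,270),.004,'pad')
    r=cv2.minAreaRect(w.astype(np.float32)*1000); print('pad',r, cv2.boxPoints(r).round(1).tolist())
    px,w=quad(top,(262,215,336,276),col(top,300,255),col(top,330,270),.003,'amber')
    for lo,hi,ax in((240,265,0),):
        for nm,sel in(('left',px[:,0]<280),('right',px[:,0]>318)):
            q=px[sel&(px[:,1]>240)&(px[:,1]<263)]; ww=w[sel&(px[:,1]>240)&(px[:,1]<263)]
            k=np.polyfit(ww[:,0],ww[:,1],1); print(nm,q[:,0].mean().round(2),'y at x=.40:',np.polyval(k,.40).round(4),'slope',k[0].round(4))
        s=(px[:,1]>262)&(((px[:,0]>275)&(px[:,0]<286))|((px[:,0]>310)&(px[:,0]<321))); k=np.polyfit(w[s,1],w[s,0],1); print('front x at y=-.09',np.polyval(k,-.09).round(4),'slope',k[0].round(4))
E
python3 seg.py
```

```text
pad ((441.5272521972656, 197.48435974121094), (160.63967895507812, 199.96102905273438), 2.7958450317382812) [[356.3999938964844, 293.3999938964844], [366.20001220703125, 93.69999694824219], [526.5999755859375, 101.5], [516.9000244140625, 301.29998779296875]]
left 271.94 y at x=.40: -0.0154 slope -0.0254
right 324.21 y at x=.40: -0.1659 slope -0.0141
front x at y=-.09 0.3554 slope 0.0202
```

```bash
cat > ov.py <<'E'
from h import *
import sys
from scipy.spatial.transform import Rotation as R
def W(p,z0,L): 
    c,s=np.cos(p[2]),np.sin(p[2]); L=np.array(L,float)/1e3
    return np.c_[p[0]+c*L[:,0]-s*L[:,1],p[1]+s*L[:,0]+c*L[:,1],z0+L[:,2]]
def boxl(x0,x1,y0,y1,z0,z1):
    v=[(x,y,z) for x in(x0,x1) for y in(y0,y1) for z in(z0,z1)]
    e=[(0,1),(2,3),(4,5),(6,7),(0,2),(1,3),(4,6),(5,7),(0,4),(1,5),(2,6),(3,7)]
    return v,e
COVER=[(-95,-95,-65,86,-37,-37),(-11,11,20.5,25.5,-17,13),(-11,11,-25.5,-20.5,-17,13),(24,24,-71.5,77.5,-25,-25)]
VIEW=[(-112,48,-85,106,-92,-37),(12,36,70.5,79.5,-37,-13),(12,36,-72.5,-63.5,-37,-13)]
def overlay(tag,box,f,out,items):
    x0,y0,x1,y1=box; c=load(tag)
    im=cv2.imread(f'pics/{tag}.png')[y0:y1,x0:x1]; im=cv2.resize(im,None,fx=f,fy=f,interpolation=cv2.INTER_CUBIC); im=np.clip(im*1.3,0,255).astype('uint8')
    for boxes,p,z0,colr in items:
        for b in boxes:
            v,e=boxl(*b); q=(proj(c,W(p,z0,v))-[x0,y0]+.5)*f
            for i,j in e: cv2.line(im,tuple(int(k) for k in q[i]),tuple(int(k) for k in q[j]),colr,1)
    cv2.imwrite(f'pics/{out}.png',im)
E
cat > o1.py <<'E'
from ov import *
a=[.4480,-.1014,-.020]; v=[.4415,-.380,.078]
overlay('top0',(265,215,335,275),9,'o1',[(COVER,a,.037,(0,255,0))])
overlay('side0',(225,215,300,275),9,'o2',[(COVER,a,.037,(0,0,0))])
overlay('top0',(355,205,440,285),8,'o3',[(VIEW,v,.092,(0,255,0)),(COVER,v,.092,(255,0,255))])
overlay('side0',(240,255,365,365),6,'o4',[(VIEW,v,.092,(0,255,0)),(COVER,v,.092,(255,0,255))])
im=[cv2.imread(f'pics/o{k}.png') for k in (1,2,3,4)]
E
python3 o1.py
```

```text
(no output)
```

View pics/o1.png

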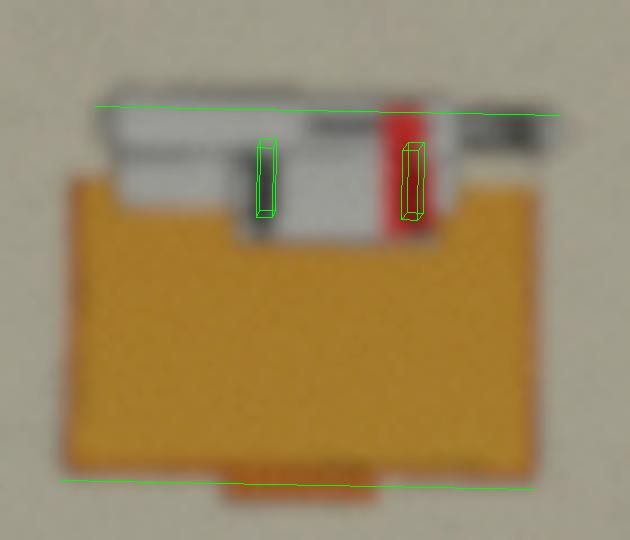

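View pics/o2.png

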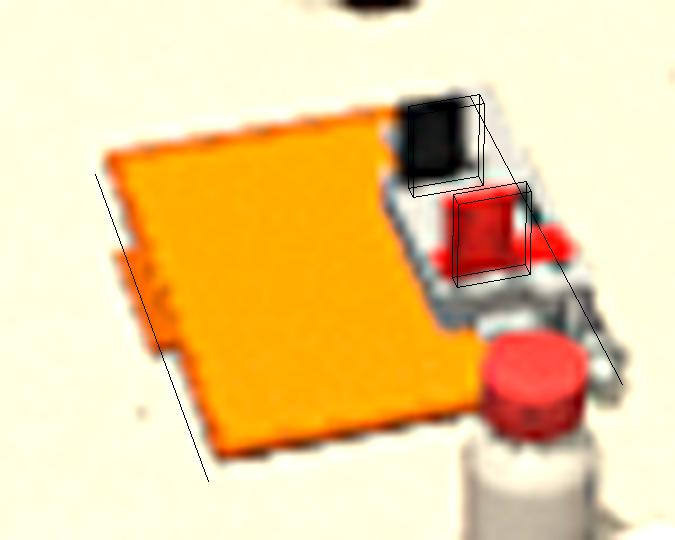

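View pics/o3.png

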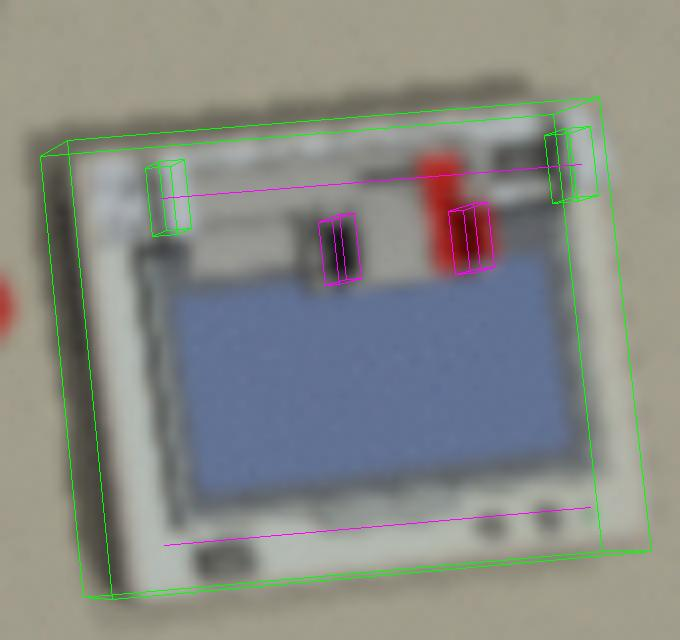

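View pics/o4.png

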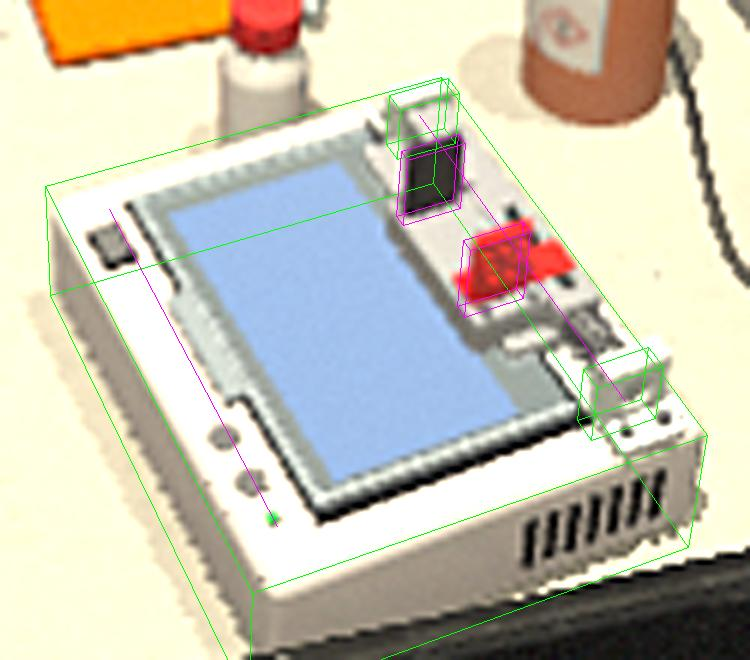

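Run:
```python
from seg import *
for z in(.055,.058):
    px,w=quad(top,(365,215,440,280),col(top,400,252),col(top,370,252),z,'b')
    W_=w*1000
    # left/right edges in rows 245-260, bottom edge
    for nm,s in(('L',(px[:,0]<390)&(px[:,1]>245)&(px[:,1]<262)),('R',(px[:,0]>415)&(px[:,1]>240)&(px[:,1]<257))):
        k=np.polyfit(W_[s,0],W_[s,1],1); print(nm,k.round(4),'yaw',np.arctan(k[0]).round(4), 'y at 400',np.polyval(k,400).round(1))
    s=(px[:,1]>255)&(px[:,0]>385)&(px[:,0]<420); k=np.polyfit(W_[s,1],W_[s,0],1); print('bottom yaw',-np.arctan(k[0]).round(4), 'x at y=-390',np.polyval(k,-390).round(1))
px,w=quad(side,(240,260,360,350),col(side,300,310),np.array([150,170,170.]),.055,'b')
print(px.min(0),px.max(0))
m=cv2.approxPolyDP((w*1000).astype(np.float32).reshape(-1,1,2),6,True).reshape(-1,2); print(m.round(1))
```

```text
L [ 1.164000e-01 -3.428158e+02] yaw 0.1159 y at 400 -296.3
R [ 1.021000e-01 -4.948517e+02] yaw 0.1018 y at 400 -454.0
bottom yaw 0.1135 x at y=-390 354.3
L [ 1.164000e-01 -3.422094e+02] yaw 0.1159 y at 400 -295.6
R [ 1.021000e-01 -4.938824e+02] yaw 0.1018 y at 400 -453.0
bottom yaw 0.1135 x at y=-390 354.4
[264.4375 278.4375] [333.8125 336.1875]
[[ 427.3 -292.9]
 [ 422.7 -301.6]
 [ 399.2 -303.7]
 [ 395.  -295.7]
 [ 392.  -304.7]
 [ 373.4 -301.2]
 [ 369.9 -307.9]
 [ 364.4 -299.2]
 [ 360.7 -349.5]
 [ 355.  -309.9]
 [ 362.5 -305.5]
 [ 354.6 -303.7]
 [ 371.8 -443.9]
 [ 458.4 -433.5]
 [ 457.2 -413.5]
 [ 446.5 -416. ]
 [ 435.9 -398.8]
 [ 430.  -345. ]
 [ 437.9 -298. ]]
```

```bash
cat > o1.py <<'E'
from ov import *
a=[.4437,-.1005,-.020]; v=[.4425,-.3815,.110]
overlay('top0',(265,215,335,275),9,'o1',[(COVER,a,.037,(0,255,0))])
overlay('side0',(225,215,300,275),9,'o2',[(COVER,a,.037,(0,0,0))])
overlay('top0',(355,205,440,285),8,'o3',[(VIEW,v,.092,(0,255,0)),(COVER,v,.092,(255,0,255))])
overlay('side0',(240,255,365,365),6,'o4',[(VIEW,v,.092,(0,255,0)),(COVER,v,.092,(255,0,255))])
A=[cv2.imread(f'pics/o{k}.png') for k in (1,2,3,4)]
cv2.imwrite('pics/o12.png',np.hstack([cv2.resize(i,(400,400)) for i in A[:2]]))
E
python3 o1.py
```

```text
(no output)
```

View pics/o12.png

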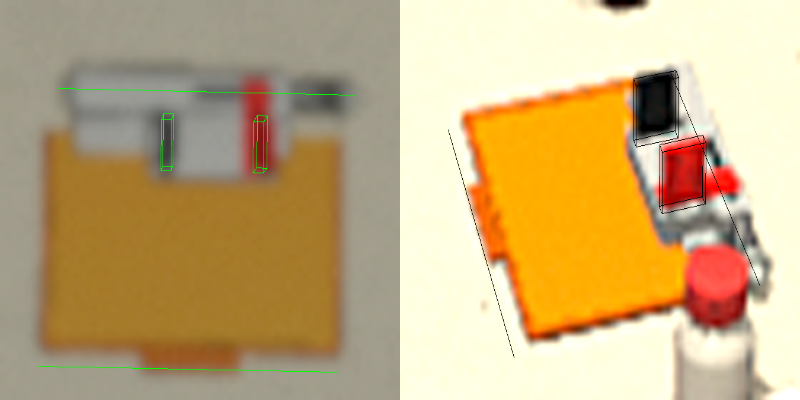

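View pics/o3.png

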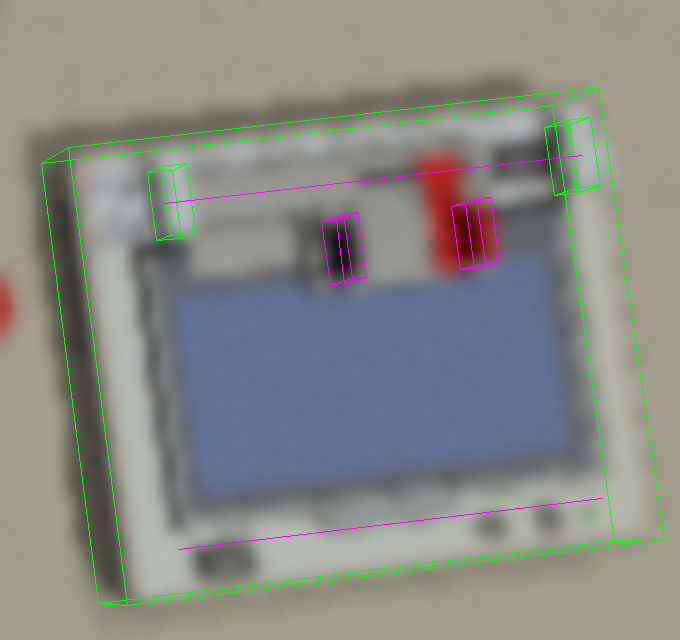

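View pics/o4.png

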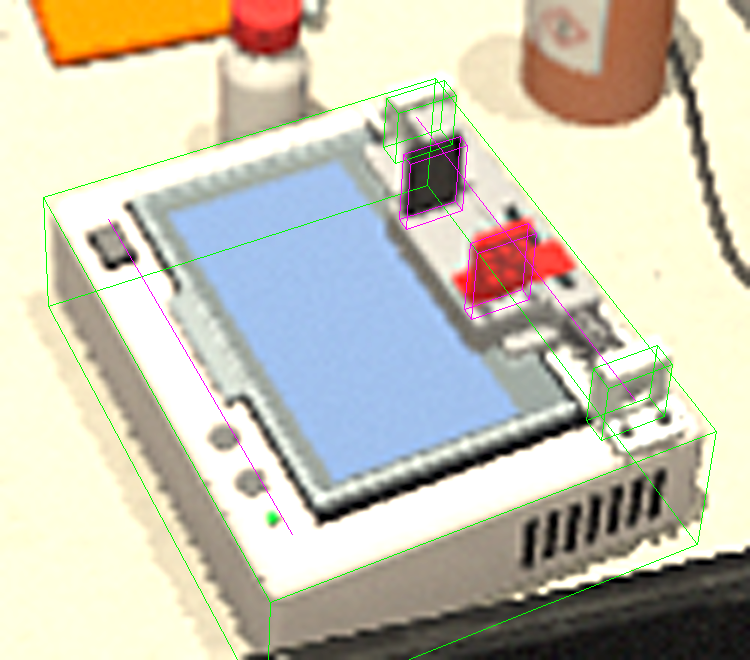

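```bash
cat > mv.py <<'E'
from h import *
import sys
from scipy.spatial.transform import Rotation as R
def st():
    o=get_obs(); M=R.from_quat(o['tool_rot']).as_matrix(); th=np.arctan2(-M[0,1],M[1,1])
    return o,M,th
def to(x,y,z,th=None):
    o,M,t=st(); d=M.T@(np.array([x,y,z])-o['eef_pos']); print('clk',round(o['clock'],2),'pos',o['eef_pos'].round(4),'th',t.round(4),'tilt',M[2,0].round(4),M[:2,0].round(4),'w',round(o['grip_width'],4),'F',o['ft_force'].round(2),'T',o['ft_torque'].round(2),'q',o['joint_pos'].round(2))
    print('tool delta',d.round(4),'n',(np.linalg.norm(d)/.0417).round(2), 'roll',None if th is None else round(-(th-t),4))
if __name__=='__main__': to(*map(float,sys.argv[1:]))
E
python3 mv.py .4425 -.381 .2 .1
```

```text
clk 0.1 pos [0.1958 0.4595 0.2305] th -0.4028 tilt -1.0 [-0.0007 -0.0017] w 0.0854 F [-0.02  0.03  0.49] T [ 0.02 -0.03  0.01] q [1.17 0.24 0.   1.34 0.   1.57]
tool delta [ 0.0318 -0.6765  0.5564] n 21.02 roll -0.5028
```

Request:
arm_command(motion=[{"roll": -0.12}, {"roll": -0.12}])

```text
schema error: expected keys x, y, z, roll, fingers
```

```bash
python3 mv.py .4425 -.381 .2 .1
```

```text
clk 0.1 pos [0.1958 0.4595 0.2305] th -0.4028 tilt -1.0 [-0.0007 -0.0017] w 0.0854 F [-0.02  0.03  0.49] T [ 0.02 -0.03  0.01] q [1.17 0.24 0.   1.34 0.   1.57]
tool delta [ 0.0318 -0.6765  0.5564] n 21.02 roll -0.5028
```

Request:
arm_command(motion=[{"x": 0, "y": 0, "z": 0.02, "roll": -0.12, "fingers": 1}, {"x": 0, "y": 0, "z": 0.02, "roll": -0.12, "fingers": 1}, {"x": 0, "y": 0, "z": 0.02, "roll": -0.12, "fingers": 1}, {"x": 0, "y": 0, "z": 0.02, "roll": -0.12, "fingers": 1}])

```text
clock: 0.43
eef_pos: [0.2711, 0.4412, 0.2284]
tool_rot: [-0.037, 0.708, 0.033, 0.705]
ft_force: [1.6, -0.8, -0.2]
grip_width: 0.0853
```

```bash
python3 mv.py .4425 -.381 .2 .1
```

```text
clk 0.43 pos [0.2711 0.4412 0.2284] th 0.0989 tilt -1.0 [-0.0046 -0.0059] w 0.0853 F [ 1.65 -0.79 -0.22] T [ 0.01 -0.09 -0.02] q [1.02 0.28 0.05 1.35 0.   0.92]
tool delta [ 0.0325 -0.8349  0.0896] n 20.15 roll -0.0011
```

Request:
arm_command(motion=[{"x": 0, "y": -0.04, "z": 0.0044, "roll": 0, "fingers": 1}, {"x": 0, "y": -0.04, "z": 0.0044, "roll": 0, "fingers": 1}, {"x": 0, "y": -0.04, "z": 0.0044, "roll": 0, "fingers": 1}, {"x": 0, "y": -0.04, "z": 0.0044, "roll": 0, "fingers": 1}, {"x": 0, "y": -0.04, "z": 0.0044, "roll": 0, "fingers": 1}, {"x": 0, "y": -0.04, "z": 0.0044, "roll": 0, "fingers": 1}, {"x": 0, "y": -0.04, "z": 0.0044, "roll": 0, "fingers": 1}, {"x": 0, "y": -0.04, "z": 0.0044, "roll": 0, "fingers": 1}, {"x": 0, "y": -0.04, "z": 0.0044, "roll": 0, "fingers": 1}, {"x": 0, "y": -0.04, "z": 0.0044, "roll": 0, "fingers": 1}, {"x": 0, "y": -0.04, "z": 0.0044, "roll": 0, "fingers": 1}, {"x": 0, "y": -0.04, "z": 0.0044, "roll": 0, "fingers": 1}, {"x": 0, "y": -0.04, "z": 0.0044, "roll": 0, "fingers": 1}, {"x": 0, "y": -0.04, "z": 0.0044, "roll": 0, "fingers": 1}, {"x": 0, "y": -0.04, "z": 0.0044, "roll": 0, "fingers": 1}, {"x": 0, "y": -0.04, "z": 0.0044, "roll": 0, "fingers": 1}, {"x": 0, "y": -0.04, "z": 0.0044, "roll": 0, "fingers": 1}, {"x": 0, "y": -0.04, "z": 0.0044, "roll": 0, "fingers": 1}, {"x": 0, "y": -0.04, "z": 0.0044, "roll": 0, "fingers": 1}])

```text
clock: 2.02
eef_pos: [0.4345, -0.3278, 0.224]
tool_rot: [-0.042, 0.711, 0.036, 0.701]
ft_force: [0.5, 0.3, 1.0]
grip_width: 0.0854
```

```bash
python3 mv.py .4425 -.381 .16 .1
```

```text
clk 2.02 pos [ 0.4345 -0.3278  0.224 ] th 0.111 tilt -0.9999 [-0.0134 -0.0097] w 0.0854 F [0.52 0.31 0.98] T [ 0.03 -0.09  0.  ] q [-0.64  0.34  0.12  1.36 -0.02 -0.75]
tool delta [ 0.0644 -0.0532  0.003 ] n 2.0 roll 0.011
```

Request:
arm_command(motion=[{"x": 0.02, "y": -0.02, "z": 0.001, "roll": 0.01, "fingers": 1}, {"x": 0.02, "y": -0.02, "z": 0.001, "roll": 0, "fingers": 1}, {"x": 0.015, "y": -0.01, "z": 0, "roll": 0, "fingers": 1}, {"x": 0, "y": 0, "z": 0, "roll": 0, "fingers": 1}])

```text
clock: 2.35
eef_pos: [0.4413, -0.3901, 0.1651]
tool_rot: [-0.036, 0.711, 0.028, 0.702]
ft_force: [-1.0, 0.4, 0.0]
grip_width: 0.0855
```

```bash
python3 mv.py .4425 -.381 .09 .1
python3 - <<'E'
from h import *
save('top','top1');save('side','side1')
crop('top1',340,190,450,290,6,'b1'); crop('side1',230,180,370,330,5,'b2')
E
```

```text
clk 2.35 pos [ 0.4413 -0.3901  0.1651] th 0.0905 tilt -0.9998 [-0.0124 -0.0125] w 0.0855 F [-1.03  0.39  0.04] T [ 0.07 -0.01 -0.03] q [-0.71  0.45  0.13  1.25 -0.02 -0.81]
tool delta [0.0749 0.0098 0.0031] n 1.81 roll -0.0095
```

View pics/b1.png

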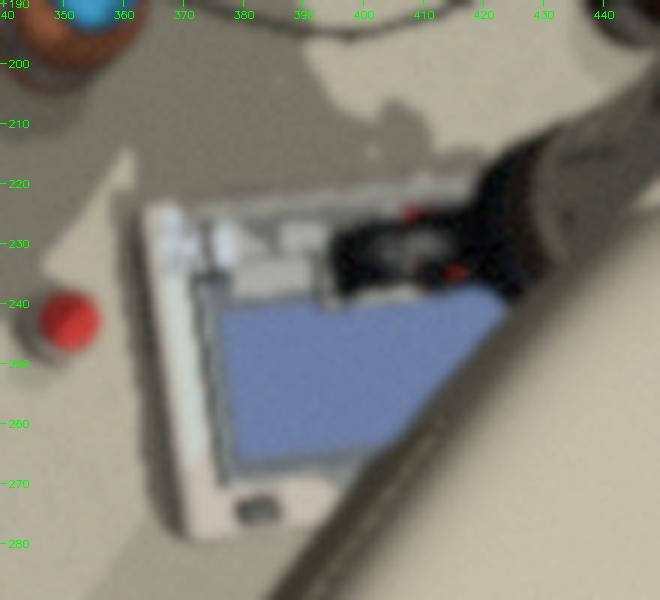

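View pics/b2.png

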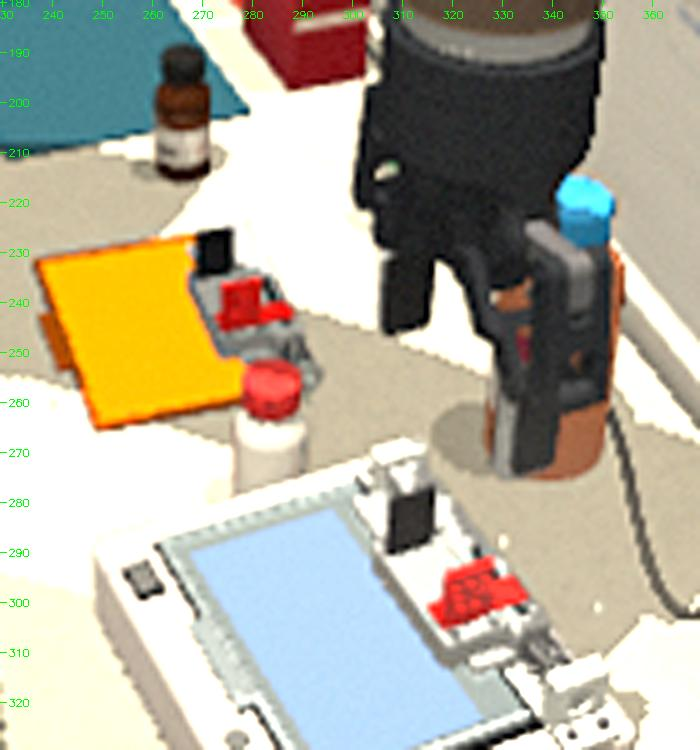

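Run:
```python
from mv import *
o,M,t=st(); c=load('side1'); c2=load('top1')
for s in(1,-1):
  for back in (.013,.0):
    for zz in(-.011,.011):
      P=o['eef_pos']+M@np.array([-back,s*.0427,zz]); print(s,back,zz,proj(c,P).round(1),proj(c2,P).round(1))
```

```text
1 0.013 -0.011 [[306.1 247.9]] [[402.  237.8]]
1 0.013 0.011 [[316.  245.3]] [[400.9 229.2]]
1 0.0 -0.011 [[305.7 253.2]] [[400.7 238.2]]
1 0.0 0.011 [[315.6 250.6]] [[399.7 229.7]]
-1 0.013 -0.011 [[327.7 274.6]] [[434.9 234.6]]
-1 0.013 0.011 [[338.3 271.5]] [[433.7 226. ]]
-1 0.0 -0.011 [[327.1 280.1]] [[433.3 235. ]]
-1 0.0 0.011 [[337.6 277. ]] [[432.2 226.5]]
```

Run:
```python
from ov import *
t=load('top0'); s=load('side0')
for y in(-.381,-.376):
    v=[.4435,y,.1]
    print('top',proj(t,W(v,.092,[(0,25.5,-17),(0,25.5,13),(0,20.5,13),(0,-20.5,13),(0,-25.5,13),(0,-20.5,-17)]))[:,0].round(1))
    print('side',proj(s,W(v,.092,[(-11,20.5,13),(11,20.5,13),(11,20.5,-17),(-11,20.5,-17),(-11,-25.5,13),(11,-25.5,13)])).round(1).tolist())
f=t['frame']; print([tuple(f[236,u]) for u in range(388,422)])
s=s['frame']; print([tuple(s[v,311]) for v in range(272,296)])
```

```text
top [395.1 397.8 399.6 414.4 416.2 411.4]
side [[308.4, 281.5], [318.0, 278.6], [317.0, 289.4], [307.7, 292.4], [319.4, 296.4], [329.2, 293.2]]
top [393.3 395.9 397.8 412.6 414.4 409.6]
side [[307.5, 279.9], [317.0, 277.0], [316.1, 287.8], [306.8, 290.8], [318.4, 294.7], [328.2, 291.5]]
[(np.uint8(117), np.uint8(116), np.uint8(112)), (np.uint8(117), np.uint8(117), np.uint8(114)), (np.uint8(112), np.uint8(113), np.uint8(109)), (np.uint8(101), np.uint8(102), np.uint8(98)), (np.uint8(78), np.uint8(78), np.uint8(76)), (np.uint8(77), np.uint8(77), np.uint8(74)), (np.uint8(80), np.uint8(80), np.uint8(76)), (np.uint8(60), np.uint8(60), np.uint8(59)), (np.uint8(34), np.uint8(35), np.uint8(33)), (np.uint8(17), np.uint8(14), np.uint8(16)), (np.uint8(26), np.uint8(28), np.uint8(27)), (np.uint8(57), np.uint8(57), np.uint8(56)), (np.uint8(87), np.uint8(88), np.uint8(86)), (np.uint8(109), np.uint8(109), np.uint8(106)), (np.uint8(116), np.uint8(116), np.uint8(112)), (np.uint8(118), np.uint8(118), np.uint8(114)), (np.uint8(116), np.uint8(116), np.uint8(112)), (np.uint8(117), np.uint8(117), np.uint8(
[... 1115 characters left out ...]
t8(37), np.uint8(37)), (np.uint8(44), np.uint8(41), np.uint8(37)), (np.uint8(45), np.uint8(40), np.uint8(38)), (np.uint8(44), np.uint8(40), np.uint8(38)), (np.uint8(46), np.uint8(41), np.uint8(38)), (np.uint8(43), np.uint8(37), np.uint8(37)), (np.uint8(43), np.uint8(41), np.uint8(37)), (np.uint8(45), np.uint8(43), np.uint8(38)), (np.uint8(40), np.uint8(36), np.uint8(35)), (np.uint8(24), np.uint8(22), np.uint8(19)), (np.uint8(143), np.uint8(139), np.uint8(131)), (np.uint8(187), np.uint8(181), np.uint8(171)), (np.uint8(187), np.uint8(181), np.uint8(170)), (np.uint8(185), np.uint8(178), np.uint8(167)), (np.uint8(185), np.uint8(178), np.uint8(167)), (np.uint8(186), np.uint8(184), np.uint8(170))]
```

```bash
python3 mv.py .4435 -.3795 .082 .1
```

```text
clk 2.45 pos [ 0.4422 -0.3888  0.168 ] th 0.0922 tilt -0.9999 [-0.0099 -0.0137] w 0.0855 F [ 0.22 -0.07  0.86] T [ 0.06 -0.01 -0.01] q [-0.71  0.45  0.13  1.26 -0.02 -0.8 ]
tool delta [0.0859 0.0102 0.0031] n 2.08 roll -0.0078
```

Request:
arm_command(motion=[{"x": 0, "y": 0.01, "z": 0.002, "roll": -0.008, "fingers": 1}, {"x": 0.02, "y": 0, "z": 0.001, "roll": 0, "fingers": 1}, {"x": 0.02, "y": 0, "z": 0, "roll": 0, "fingers": 1}, {"x": 0.015, "y": 0, "z": 0, "roll": 0, "fingers": 1}, {"x": 0.01, "y": 0, "z": 0, "roll": 0, "fingers": 1}, {"x": 0, "y": 0, "z": 0, "roll": 0, "fingers": 1}])

```text
clock: 2.95
eef_pos: [0.4488, -0.3719, 0.1111]
tool_rot: [-0.046, 0.706, 0.032, 0.706]
ft_force: [-0.0, 0.1, 0.9]
grip_width: 0.0858
```

```bash
python3 mv.py .4435 -.3795 .082 .1
```

```text
clk 2.95 pos [ 0.4488 -0.3719  0.1111] th 0.1109 tilt -0.9998 [ 0.0018 -0.0197] w 0.0858 F [-0.03  0.14  0.89] T [ 0.08  0.02 -0.01] q [-0.68  0.47  0.01  1.1  -0.01 -0.8 ]
tool delta [ 0.0292 -0.0064 -0.0061] n 0.73 roll 0.0109
```

Request:
arm_command(motion=[{"x": 0.008, "y": -0.003, "z": -0.003, "roll": 0.005, "fingers": 1}, {"x": 0.008, "y": -0.002, "z": -0.002, "roll": 0, "fingers": 1}, {"x": 0.005, "y": 0, "z": 0, "roll": 0, "fingers": 1}, {"x": 0, "y": 0, "z": 0, "roll": 0, "fingers": 1}, {"x": 0, "y": 0, "z": 0, "roll": 0, "fingers": 1}])

```text
clock: 3.37
eef_pos: [0.4466, -0.3773, 0.0931]
tool_rot: [-0.047, 0.704, 0.03, 0.708]
ft_force: [0.5, 0.1, -0.9]
grip_width: 0.0853
```

```bash
python3 mv.py .4435 -.3795 .082 .1
```

```text
clk 3.37 pos [ 0.4466 -0.3773  0.0931] th 0.1089 tilt -0.9997 [ 0.0072 -0.0236] w 0.0853 F [ 0.49  0.12 -0.89] T [0.04 0.07 0.03] q [-0.69  0.48 -0.02  1.05 -0.01 -0.8 ]
tool delta [ 0.0111 -0.0016 -0.0034] n 0.28 roll 0.0089
```

Request:
arm_command(motion=[{"x": 0, "y": 0, "z": 0, "roll": 0, "fingers": 1}, {"x": 0, "y": 0, "z": 0, "roll": 0, "fingers": 1}])

```text
clock: 3.53
eef_pos: [0.4468, -0.3778, 0.0936]
tool_rot: [-0.047, 0.704, 0.03, 0.708]
ft_force: [-0.6, -0.3, 0.3]
grip_width: 0.0853
```

```bash
python3 mv.py .4435 -.3795 .082 .1
```

```text
clk 3.53 pos [ 0.4468 -0.3778  0.0936] th 0.1083 tilt -0.9997 [ 0.0079 -0.0241] w 0.0853 F [-0.63 -0.31  0.27] T [ 0.    0.02 -0.03] q [-0.69  0.48 -0.02  1.05 -0.01 -0.8 ]
tool delta [ 0.0116 -0.0011 -0.0035] n 0.29 roll 0.0083
```

Request:
arm_command(motion=[{"x": -0.03, "y": 0, "z": 0, "roll": 0.004, "fingers": 1}, {"x": -0.03, "y": 0, "z": 0, "roll": 0, "fingers": 1}, {"x": 0, "y": 0, "z": 0, "roll": 0, "fingers": 1}, {"x": 0, "y": 0, "z": 0, "roll": 0, "fingers": 1}])

```text
clock: 3.87
eef_pos: [0.4455, -0.3762, 0.155]
tool_rot: [-0.044, 0.705, 0.029, 0.708]
ft_force: [0.5, 0.3, -1.6]
grip_width: 0.0851
```

```bash
python3 mv.py .4435 -.3795 .082 .1
```

```text
clk 3.87 pos [ 0.4455 -0.3762  0.155 ] th 0.1033 tilt -0.9997 [ 0.0057 -0.0222] w 0.0851 F [ 0.5   0.25 -1.59] T [ 0.09  0.04 -0.02] q [-0.69  0.43  0.07  1.2  -0.01 -0.8 ]
tool delta [ 0.0731 -0.0014 -0.0026] n 1.75 roll 0.0033
```

Request:
arm_command(motion=[{"x": 0.005, "y": 0, "z": 0, "roll": 0, "fingers": 1}, {"x": 0.005, "y": 0, "z": 0, "roll": 0, "fingers": 1}, {"x": 0.005, "y": 0, "z": 0, "roll": 0, "fingers": 1}, {"x": 0.005, "y": 0, "z": 0, "roll": 0, "fingers": 1}, {"x": 0.005, "y": 0, "z": 0, "roll": 0, "fingers": 1}, {"x": 0.005, "y": 0, "z": 0, "roll": 0, "fingers": 1}, {"x": 0, "y": 0, "z": 0, "roll": 0, "fingers": 1}])

```text
clock: 4.45
eef_pos: [0.444, -0.3757, 0.1181]
tool_rot: [-0.043, 0.706, 0.03, 0.706]
ft_force: [-0.2, -0.2, -0.9]
grip_width: 0.0855
```

```bash
python3 mv.py .4435 -.3795 .082 .1
```

```text
clk 4.45 pos [ 0.444  -0.3757  0.1181] th 0.1031 tilt -0.9998 [ 0.0015 -0.0187] w 0.0855 F [-0.16 -0.17 -0.89] T [-0.01  0.07 -0.01] q [-0.7   0.46  0.02  1.12 -0.01 -0.8 ]
tool delta [ 0.0361 -0.003  -0.0008] n 0.87 roll 0.0031
```

Request:
arm_command(motion=[{"x": 0.005, "y": -0.001, "z": 0, "roll": 0, "fingers": 1}, {"x": 0.005, "y": -0.001, "z": 0, "roll": 0, "fingers": 1}, {"x": 0.005, "y": -0.001, "z": 0, "roll": 0, "fingers": 1}, {"x": 0.005, "y": 0, "z": 0, "roll": 0, "fingers": 1}, {"x": 0.005, "y": 0, "z": 0, "roll": 0, "fingers": 1}, {"x": 0.005, "y": 0, "z": 0, "roll": 0, "fingers": 1}, {"x": 0, "y": 0, "z": 0, "roll": 0, "fingers": 1}])

```text
clock: 5.03
eef_pos: [0.4439, -0.3794, 0.0837]
tool_rot: [-0.043, 0.706, 0.03, 0.706]
ft_force: [-0.6, 0.6, -0.1]
grip_width: 0.0856
```

```bash
python3 mv.py .4435 -.3795 .082 .1
```

```text
clk 5.03 pos [ 0.4439 -0.3794  0.0837] th 0.103 tilt -0.9998 [ 0.     -0.0175] w 0.0856 F [-0.61  0.61 -0.08] T [ 0.07 -0.03  0.03] q [-0.7   0.5  -0.02  1.04 -0.01 -0.8 ]
tool delta [ 0.0017 -0.     -0.0004] n 0.04 roll 0.003
```

Request:
arm_command(motion=[{"x": 0, "y": 0, "z": 0, "roll": 0, "fingers": 0.62}, {"x": 0, "y": 0, "z": 0, "roll": 0, "fingers": 0.62}, {"x": 0, "y": 0, "z": 0, "roll": 0, "fingers": 0.62}])

```text
clock: 5.28
eef_pos: [0.4439, -0.3796, 0.0835]
tool_rot: [-0.043, 0.707, 0.03, 0.706]
ft_force: [0.4, -4.0, 2.8]
grip_width: 0.0532
```

```bash
python3 mv.py .4435 -.3795 .082 .1;python3 - <<'E'
from h import *
save('top','top2');save('side','side2')
crop('top2',370,205,440,265,6,'b1'); crop('side2',270,220,365,340,6,'b2')
E
```

```text
clk 5.28 pos [ 0.4439 -0.3796  0.0835] th 0.103 tilt -0.9998 [-0.0003 -0.0178] w 0.0532 F [ 0.38 -3.97  2.75] T [-0.81 -0.    0.04] q [-0.7   0.5  -0.02  1.04 -0.01 -0.8 ]
tool delta [ 0.0015  0.0002 -0.0004] n 0.04 roll 0.003
```

View pics/b1.png

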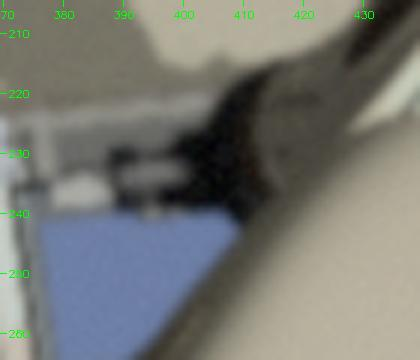

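View pics/b2.png

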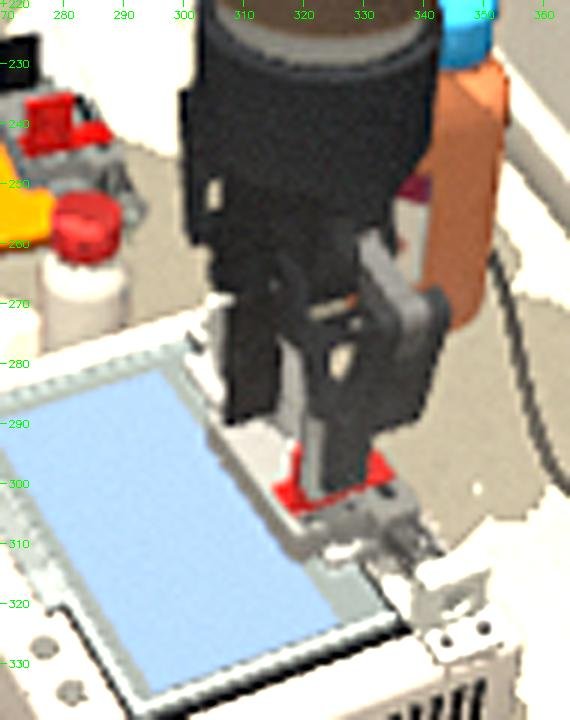

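Request:
arm_command(motion=[{"x": 0, "y": -0.0015, "z": 0, "roll": 0, "fingers": 0.62}, {"x": 0, "y": 0, "z": 0, "roll": 0, "fingers": 0.62}])

```text
clock: 5.55
eef_pos: [0.4444, -0.3814, 0.0843]
tool_rot: [-0.043, 0.706, 0.03, 0.706]
ft_force: [0.0, 0.5, 0.2]
grip_width: 0.0527
```

```bash
python3 mv.py .4435 -.381 .082 .1
```

```text
clk 5.55 pos [ 0.4444 -0.3814  0.0843] th 0.1029 tilt -0.9998 [ 0.0009 -0.0184] w 0.0527 F [0.01 0.5  0.17] T [-0.01 -0.01  0.02] q [-0.7   0.5  -0.01  1.05 -0.01 -0.81]
tool delta [ 0.0023  0.0006 -0.0008] n 0.06 roll 0.0029
```

Request:
arm_command(motion=[{"x": 0, "y": 0, "z": 0, "roll": 0, "fingers": 0.5}, {"x": 0, "y": 0, "z": 0, "roll": 0, "fingers": 0.4}, {"x": 0, "y": 0, "z": 0, "roll": 0, "fingers": 0.3}, {"x": 0, "y": 0, "z": 0, "roll": 0, "fingers": 0.2}, {"x": 0, "y": 0, "z": 0, "roll": 0, "fingers": 0.2}])

```text
clock: 5.97
eef_pos: [0.4453, -0.3782, 0.088]
tool_rot: [-0.042, 0.705, 0.032, 0.707]
ft_force: [0.1, 0.5, -2.2]
grip_width: 0.0278
```

```bash
python3 mv.py .4435 -.381 .082 .1
```

```text
clk 5.97 pos [ 0.4453 -0.3782  0.088 ] th 0.105 tilt -0.9999 [ 0.0044 -0.0135] w 0.0278 F [ 0.07  0.48 -2.17] T [ 0.09  0.04 -0.02] q [-0.7   0.49 -0.01  1.05 -0.01 -0.81]
tool delta [ 0.0061 -0.0026 -0.0021] n 0.17 roll 0.005
```

Run:
```python
from h import *
save('side','side3'); save('top','top3')
crop('side3',270,240,365,340,7,'b2');crop('top3',360,205,440,265,8,'b1')
```

```text
(no output)
```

View pics/b2.png

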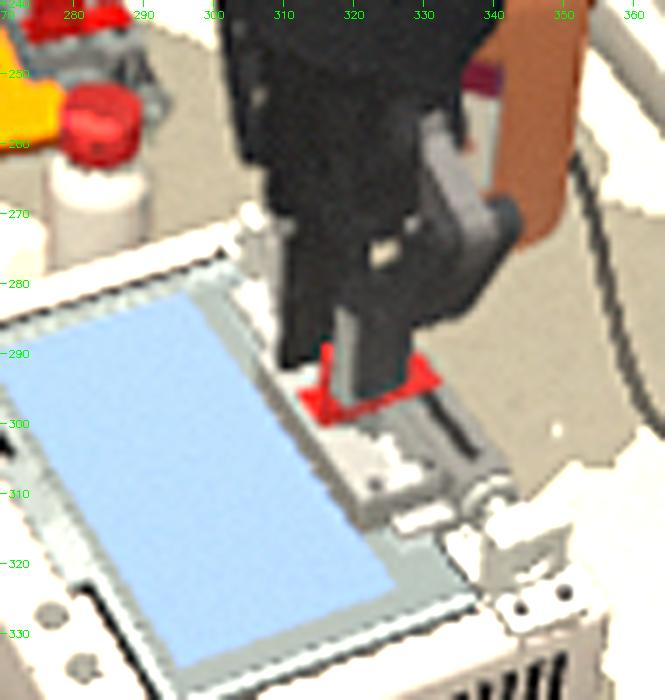

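View pics/b1.png

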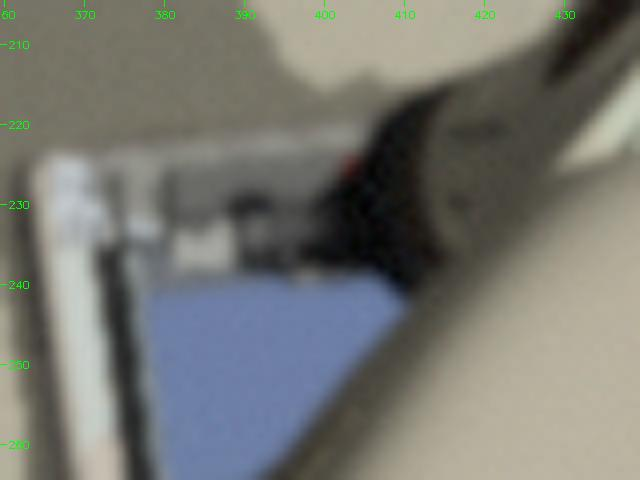

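Request:
arm_command(motion=[{"x": 0, "y": -0.002, "z": 0, "roll": 0, "fingers": 0.2}, {"x": 0, "y": 0, "z": 0, "roll": 0, "fingers": 0.2}])

```text
clock: 6.23
eef_pos: [0.4456, -0.38, 0.0876]
tool_rot: [-0.042, 0.705, 0.033, 0.707]
ft_force: [0.1, -0.8, 1.1]
grip_width: 0.0276
```

```bash
python3 mv.py .4435 -.381 .082 .1
```

```text
clk 6.23 pos [ 0.4456 -0.38    0.0876] th 0.1051 tilt -0.9999 [ 0.0041 -0.0127] w 0.0276 F [ 0.08 -0.81  1.1 ] T [-0.19  0.09 -0.05] q [-0.7   0.5  -0.01  1.05 -0.01 -0.81]
tool delta [ 0.0056 -0.0007 -0.0022] n 0.15 roll 0.0051
```

Request:
arm_command(motion=[{"x": 0, "y": -0.001, "z": 0, "roll": 0, "fingers": 0.2}, {"x": -0.002, "y": 0, "z": 0, "roll": 0, "fingers": 0.2}, {"x": -0.002, "y": 0, "z": 0, "roll": 0, "fingers": 0.2}, {"x": -0.002, "y": 0, "z": 0, "roll": 0, "fingers": 0.2}])

```text
clock: 6.57
eef_pos: [0.4449, -0.3808, 0.0924]
tool_rot: [-0.041, 0.706, 0.033, 0.707]
ft_force: [0.2, -0.5, -2.7]
grip_width: 0.0279
```

```bash
python3 mv.py .4435 -.381 .082 .1
```

```text
clk 6.57 pos [ 0.4449 -0.3808  0.0924] th 0.1047 tilt -0.9999 [ 0.0019 -0.0109] w 0.0279 F [ 0.22 -0.49 -2.7 ] T [ 0.02  0.03 -0.02] q [-0.7   0.49  0.    1.07 -0.01 -0.81]
tool delta [ 0.0104  0.0001 -0.0014] n 0.25 roll 0.0047
```

Request:
arm_command(motion=[{"x": -0.004, "y": 0, "z": 0, "roll": 0, "fingers": 0.2}, {"x": -0.006, "y": 0, "z": 0, "roll": 0, "fingers": 0.2}, {"x": -0.008, "y": 0, "z": 0, "roll": 0, "fingers": 0.2}, {"x": -0.008, "y": 0, "z": 0, "roll": 0, "fingers": 0.2}, {"x": -0.008, "y": 0, "z": 0, "roll": 0, "fingers": 0.2}, {"x": -0.008, "y": 0, "z": 0, "roll": 0, "fingers": 0.2}, {"x": -0.008, "y": 0, "z": 0, "roll": 0, "fingers": 0.2}, {"x": 0, "y": 0, "z": 0, "roll": 0, "fingers": 0.2}, {"x": 0, "y": 0, "z": 0, "roll": 0, "fingers": 0.2}])

```text
clock: 7.32
eef_pos: [0.4452, -0.3809, 0.1494]
tool_rot: [-0.041, 0.705, 0.032, 0.707]
ft_force: [-0.2, -0.9, -2.5]
grip_width: 0.0277
```

```bash
python3 mv.py .4445 -.381 .15 .104
python3 - <<'E'
from h import *
save('side','sideL'); save('top','topL')
crop('sideL',225,200,365,340,5,'b2');crop('topL',340,195,450,290,6,'b1')
E
```

```text
clk 7.32 pos [ 0.4452 -0.3809  0.1494] th 0.1043 tilt -0.9999 [ 0.0036 -0.0127] w 0.0277 F [-0.22 -0.85 -2.52] T [ 0.01  0.03 -0.03] q [-0.7   0.45  0.08  1.2  -0.01 -0.81]
tool delta [-0.0006 -0.     -0.0007] n 0.02 roll 0.0003
```

View pics/b2.png

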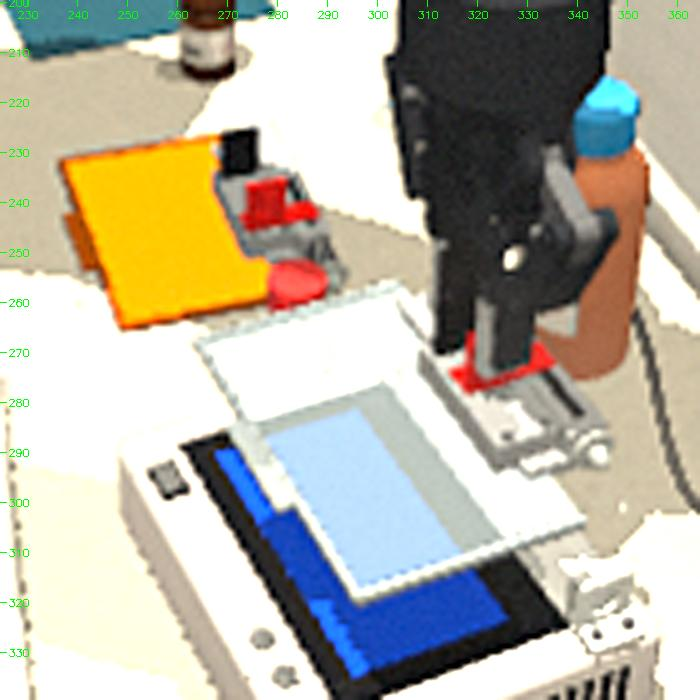

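View pics/b1.png

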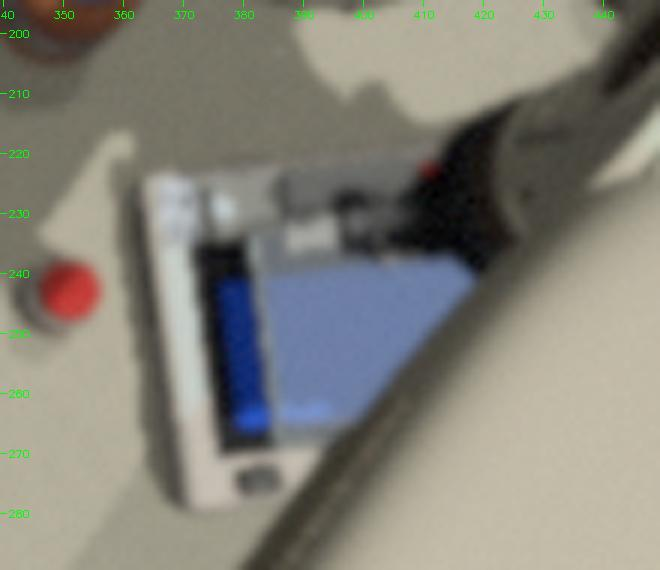

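Request:
arm_command(motion=[{"x": -0.012, "y": 0, "z": 0, "roll": 0, "fingers": 0.2}, {"x": -0.014, "y": 0, "z": 0, "roll": 0, "fingers": 0.2}, {"x": -0.014, "y": 0.005, "z": 0, "roll": 0, "fingers": 0.2}, {"x": -0.01, "y": 0.01, "z": 0, "roll": 0, "fingers": 0.2}, {"x": -0.005, "y": 0.02, "z": 0, "roll": 0, "fingers": 0.2}, {"x": 0, "y": 0.03, "z": 0, "roll": 0, "fingers": 0.2}, {"x": 0, "y": 0.03, "z": 0, "roll": 0, "fingers": 0.2}, {"x": 0, "y": 0.03, "z": 0, "roll": 0, "fingers": 0.2}, {"x": 0, "y": 0.03, "z": 0, "roll": 0, "fingers": 0.2}, {"x": 0, "y": 0.03, "z": 0, "roll": 0, "fingers": 0.2}, {"x": 0, "y": 0.03, "z": 0, "roll": 0, "fingers": 0.2}, {"x": 0, "y": 0.03, "z": 0, "roll": 0, "fingers": 0.2}, {"x": 0, "y": 0.03, "z": 0, "roll": 0, "fingers": 0.2}, {"x": 0, "y": 0.03, "z": 0, "roll": 0, "fingers": 0.2}])

```text
clock: 8.58
eef_pos: [0.4066, -0.0636, 0.1965]
tool_rot: [-0.035, 0.708, 0.031, 0.704]
ft_force: [0.7, -0.2, -0.8]
grip_width: 0.0278
```

```bash
python3 mv.py .4725 .199 .15 .049
```

```text
clk 8.58 pos [ 0.4066 -0.0636  0.1965] th 0.0942 tilt -1.0 [-0.0058 -0.0055] w 0.0278 F [ 0.73 -0.15 -0.81] T [ 0.04 -0.06  0.01] q [-0.15  0.09 -0.27  1.22 -0.01 -0.24]
tool delta [0.0447 0.2554 0.0906] n 6.59 roll 0.0452
```

Request:
arm_command(motion=[{"x": 0, "y": 0.032, "z": 0.01, "roll": 0.006, "fingers": 0.2}, {"x": 0, "y": 0.032, "z": 0.01, "roll": 0.006, "fingers": 0.2}, {"x": 0, "y": 0.032, "z": 0.01, "roll": 0.006, "fingers": 0.2}, {"x": 0, "y": 0.032, "z": 0.01, "roll": 0.006, "fingers": 0.2}, {"x": 0, "y": 0.032, "z": 0.01, "roll": 0.006, "fingers": 0.2}, {"x": 0, "y": 0.03, "z": 0.01, "roll": 0.006, "fingers": 0.2}, {"x": 0, "y": 0.02, "z": 0.01, "roll": 0, "fingers": 0.2}, {"x": 0, "y": 0.01, "z": 0.005, "roll": 0, "fingers": 0.2}, {"x": 0, "y": 0, "z": 0, "roll": 0, "fingers": 0.2}])

```text
clock: 9.33
eef_pos: [0.4565, 0.1805, 0.1929]
tool_rot: [-0.025, 0.71, 0.022, 0.703]
ft_force: [0.3, 0.7, -2.4]
grip_width: 0.0278
```

```bash
python3 mv.py .4725 .199 .041 .049
```

```text
clk 9.33 pos [0.4565 0.1805 0.1929] th 0.0664 tilt -0.9999 [-0.01   -0.0038] w 0.0278 F [ 0.33  0.71 -2.37] T [-0.01 -0.07  0.01] q [ 0.38  0.25 -0.08  1.25  0.    0.31]
tool delta [0.1517 0.0179 0.0187] n 3.69 roll 0.0174
```

Request:
arm_command(motion=[{"x": 0.008, "y": 0.006, "z": 0.006, "roll": 0.008, "fingers": 0.2}, {"x": 0.01, "y": 0.006, "z": 0.006, "roll": 0.008, "fingers": 0.2}, {"x": 0.01, "y": 0.005, "z": 0.006, "roll": 0, "fingers": 0.2}, {"x": 0.01, "y": 0, "z": 0, "roll": 0, "fingers": 0.2}, {"x": 0.01, "y": 0, "z": 0, "roll": 0, "fingers": 0.2}, {"x": 0.01, "y": 0, "z": 0, "roll": 0, "fingers": 0.2}, {"x": 0.01, "y": 0, "z": 0, "roll": 0, "fingers": 0.2}, {"x": 0.01, "y": 0, "z": 0, "roll": 0, "fingers": 0.2}, {"x": 0.01, "y": 0, "z": 0, "roll": 0, "fingers": 0.2}, {"x": 0.01, "y": 0, "z": 0, "roll": 0, "fingers": 0.2}, {"x": 0.005, "y": 0, "z": 0, "roll": 0, "fingers": 0.2}, {"x": 0, "y": 0, "z": 0, "roll": 0, "fingers": 0.2}])

```text
clock: 10.33
eef_pos: [0.4712, 0.1892, 0.0727]
tool_rot: [-0.015, 0.715, 0.007, 0.699]
ft_force: [0.2, -1.1, -1.8]
grip_width: 0.0276
```

```bash
python3 mv.py .4725 .199 .037 .049
```

```text
clk 10.33 pos [0.4712 0.1892 0.0727] th 0.0325 tilt -0.9997 [-0.0221 -0.0117] w 0.0276 F [ 0.17 -1.13 -1.85] T [0.04 0.01 0.04] q [ 0.38  0.4  -0.21  0.99 -0.    0.35]
tool delta [0.0355 0.0102 0.0024] n 0.89 roll -0.0165
```

Request:
arm_command(motion=[{"x": 0.008, "y": 0.003, "z": 0.001, "roll": -0.008, "fingers": 0.2}, {"x": 0.008, "y": 0.003, "z": 0.001, "roll": -0.005, "fingers": 0.2}, {"x": 0.008, "y": 0.002, "z": 0, "roll": 0, "fingers": 0.2}, {"x": 0.003, "y": 0, "z": 0, "roll": 0, "fingers": 0.2}, {"x": 0.001, "y": 0, "z": 0, "roll": 0, "fingers": 0.2}, {"x": 0, "y": 0, "z": 0, "roll": 0, "fingers": 0.2}])

```text
clock: 10.83
eef_pos: [0.4732, 0.197, 0.0413]
tool_rot: [-0.02, 0.715, 0.012, 0.699]
ft_force: [-0.5, -0.6, -1.6]
grip_width: 0.0272
```

```bash
python3 mv.py .4725 .199 .037 .049
python3 - <<'E'
from h import *
save('side','side5'); save('top','top5')
crop('side5',180,120,340,240,5,'b2');crop('top5',140,195,260,290,6,'b1')
E
```

```text
clk 10.83 pos [0.4732 0.197  0.0413] th 0.0447 tilt -0.9997 [-0.022  -0.0116] w 0.0272 F [-0.54 -0.56 -1.61] T [-0.01 -0.05 -0.01] q [ 0.4   0.45 -0.23  0.92 -0.    0.35]
tool delta [ 0.0043  0.0021 -0.0005] n 0.12 roll -0.0043
```

View pics/b2.png

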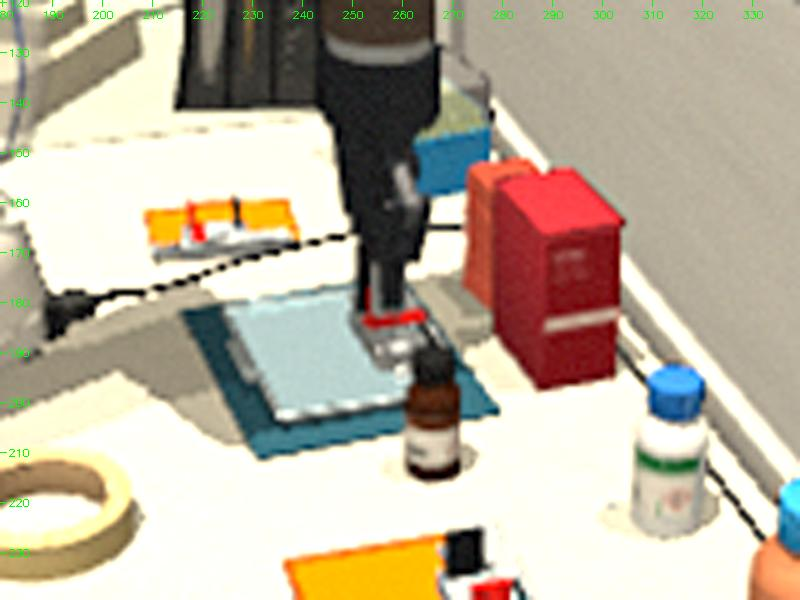

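View pics/b1.png

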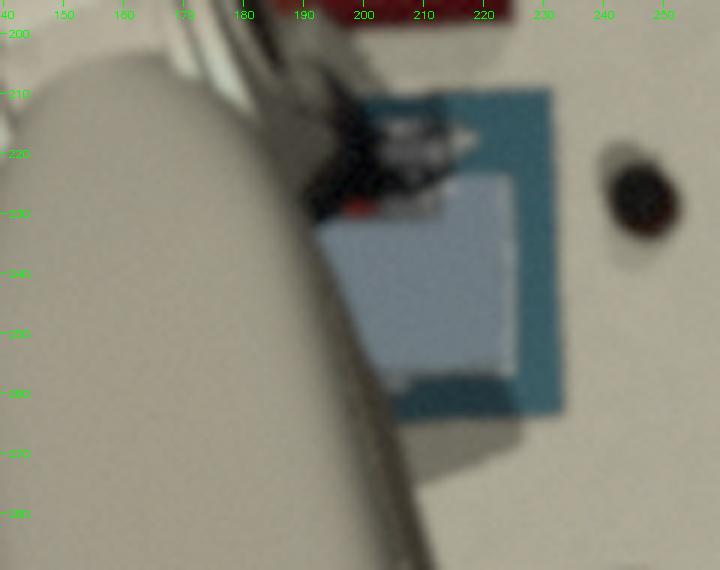

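The clear cover is over the pad and well inside its edges, still 3–4 mm up. I'll lower it to contact.

Request:
arm_command(motion=[{"x": 0.0015, "y": 0, "z": 0, "roll": 0, "fingers": 0.2}, {"x": 0.0015, "y": 0, "z": 0, "roll": 0, "fingers": 0.2}, {"x": 0.001, "y": 0, "z": 0, "roll": 0, "fingers": 0.2}, {"x": 0, "y": 0, "z": 0, "roll": 0, "fingers": 0.2}])

```text
clock: 11.27
eef_pos: [0.4745, 0.1975, 0.0389]
tool_rot: [-0.019, 0.713, 0.012, 0.7]
ft_force: [0.5, -0.7, -0.8]
grip_width: 0.028
```

```bash
python3 mv.py .4725 .199 .037 .049
```

```text
clk 11.27 pos [0.4745 0.1975 0.0389] th 0.0447 tilt -0.9998 [-0.0183 -0.0102] w 0.028 F [ 0.53 -0.73 -0.83] T [ 0.01 -0.    0.03] q [ 0.4   0.45 -0.24  0.91 -0.    0.35]
tool delta [ 0.0019  0.0017 -0.0019] n 0.08 roll -0.0043
```

Request:
arm_command(motion=[{"x": 0.0015, "y": 0, "z": 0, "roll": 0, "fingers": 0.2}, {"x": 0.0015, "y": 0, "z": 0, "roll": 0, "fingers": 0.2}, {"x": 0, "y": 0, "z": 0, "roll": 0, "fingers": 0.2}])

```text
clock: 11.52
eef_pos: [0.475, 0.1977, 0.037]
tool_rot: [-0.019, 0.713, 0.012, 0.701]
ft_force: [-0.2, -0.5, 0.8]
grip_width: 0.0276
```

```bash
python3 mv.py .4725 .199 .037 .049
```

```text
clk 11.52 pos [0.475  0.1977 0.037 ] th 0.0445 tilt -0.9998 [-0.0167 -0.0096] w 0.0276 F [-0.2  -0.51  0.79] T [-0.34  0.2  -0.01] q [ 0.4   0.45 -0.24  0.9  -0.    0.35]
tool delta [ 0.0001  0.0014 -0.0024] n 0.07 roll -0.0045
```

Request:
arm_command(motion=[{"x": 0, "y": 0, "z": 0, "roll": 0, "fingers": 0.5}, {"x": 0, "y": 0, "z": 0, "roll": 0, "fingers": 0.6}, {"x": 0, "y": 0, "z": 0, "roll": 0, "fingers": 0.8}, {"x": 0, "y": 0, "z": 0, "roll": 0, "fingers": 0.9}, {"x": 0, "y": 0, "z": 0, "roll": 0, "fingers": 1}, {"x": 0, "y": 0, "z": 0, "roll": 0, "fingers": 1}])

```text
clock: 12.02
eef_pos: [0.4757, 0.1979, 0.0372]
tool_rot: [-0.019, 0.712, 0.013, 0.701]
ft_force: [-0.6, 0.9, 0.7]
grip_width: 0.0854
```

```bash
python3 mv.py .4725 .199 .12 .049
python3 - <<'E'
from h import *
save('side','side6')
crop('side6',180,120,340,240,5,'b2')
E
```

```text
clk 12.02 pos [0.4757 0.1979 0.0372] th 0.0445 tilt -0.9998 [-0.0152 -0.0088] w 0.0854 F [-0.56  0.92  0.67] T [0.05 0.02 0.  ] q [ 0.4   0.45 -0.24  0.9  -0.    0.35]
tool delta [-0.0827  0.0006 -0.0045] n 1.99 roll -0.0045
```

View pics/b2.png

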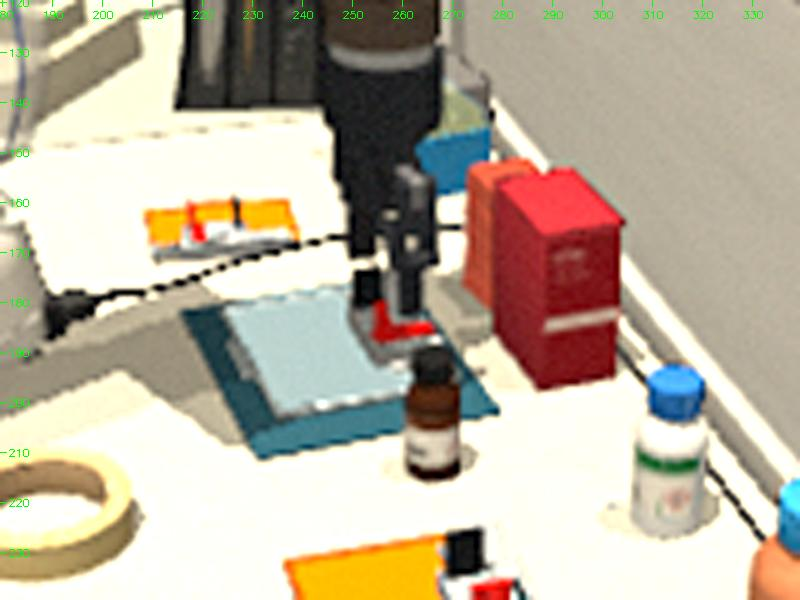

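Request:
arm_command(motion=[{"x": -0.01, "y": 0, "z": 0, "roll": 0, "fingers": 1}, {"x": -0.015, "y": 0, "z": 0, "roll": 0, "fingers": 1}, {"x": -0.02, "y": 0, "z": 0, "roll": 0, "fingers": 1}, {"x": -0.02, "y": 0, "z": 0, "roll": 0, "fingers": 1}, {"x": -0.025, "y": 0, "z": 0, "roll": 0, "fingers": 1}, {"x": -0.025, "y": 0, "z": 0, "roll": 0, "fingers": 1}, {"x": -0.015, "y": -0.02, "z": 0, "roll": 0, "fingers": 1}, {"x": 0, "y": -0.03, "z": 0, "roll": 0.01, "fingers": 1}, {"x": 0, "y": -0.03, "z": 0, "roll": 0.01, "fingers": 1}, {"x": 0, "y": -0.03, "z": 0, "roll": 0.01, "fingers": 1}, {"x": 0, "y": -0.03, "z": 0, "roll": 0.01, "fingers": 1}, {"x": 0, "y": -0.03, "z": 0, "roll": 0.01, "fingers": 1}, {"x": 0, "y": -0.03, "z": 0, "roll": 0, "fingers": 1}])

```text
clock: 13.15
eef_pos: [0.4851, -0.0022, 0.1863]
tool_rot: [-0.004, 0.708, -0.0, 0.706]
ft_force: [0.4, -0.3, -0.3]
grip_width: 0.0856
```

```bash
python3 mv.py .4437 -.1005 .12 -.02
python3 - <<'E'
from h import *
save('top','top7')
crop('top7',150,190,260,290,6,'b1')
E
```

```text
clk 13.15 pos [ 0.4851 -0.0022  0.1863] th 0.0057 tilt -1.0 [-0.0032 -0.0062] w 0.0856 F [ 0.36 -0.29 -0.27] T [-0.02 -0.04 -0.  ] q [-0.    0.24 -0.12  1.22 -0.01 -0.01]
tool delta [ 0.067  -0.0977 -0.0417] n 3.01 roll 0.0257
```

View pics/b1.png

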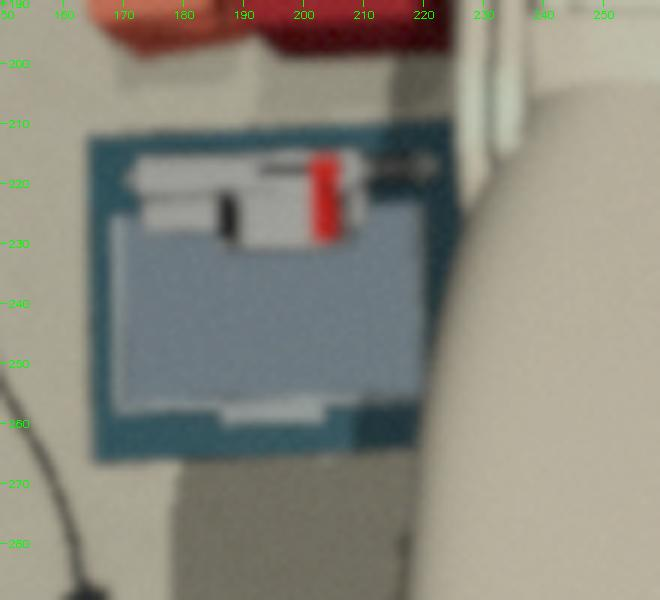

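The clear cover lies flat and inside the pad, tabs at rest around (196,226). Next is the amber cover.

Request:
arm_command(motion=[{"x": 0.005, "y": -0.02, "z": -0.01, "roll": 0.01, "fingers": 1}, {"x": 0.008, "y": -0.025, "z": -0.01, "roll": 0.01, "fingers": 1}, {"x": 0.008, "y": -0.025, "z": -0.01, "roll": 0.005, "fingers": 1}, {"x": 0.008, "y": -0.015, "z": -0.008, "roll": 0, "fingers": 1}, {"x": 0.008, "y": -0.005, "z": 0, "roll": 0, "fingers": 1}, {"x": 0.008, "y": 0, "z": 0, "roll": 0, "fingers": 1}, {"x": 0.008, "y": 0, "z": 0, "roll": 0, "fingers": 1}, {"x": 0.008, "y": 0, "z": 0, "roll": 0, "fingers": 1}, {"x": 0, "y": 0, "z": 0, "roll": 0, "fingers": 1}])

```text
clock: 13.95
eef_pos: [0.448, -0.1023, 0.1298]
tool_rot: [0.007, 0.704, -0.015, 0.71]
ft_force: [-0.6, 0.6, 0.1]
grip_width: 0.0856
```

```bash
python3 mv.py .4437 -.1005 .034 -.02
python3 - <<'E'
from h import *
save('side','side8');save('top','top8')
crop('side8',220,170,340,290,5,'b2');crop('top8',260,200,340,280,7,'b1')
E
```

```text
clk 13.95 pos [ 0.448  -0.1023  0.1298] th -0.0312 tilt -0.9999 [ 0.0091 -0.0107] w 0.0856 F [-0.58  0.57  0.07] T [-0.06  0.02 -0.02] q [-0.22  0.23 -0.29  1.04 -0.01 -0.19]
tool delta [ 0.0957  0.0027 -0.0053] n 2.3 roll -0.0112
```

View pics/b2.png

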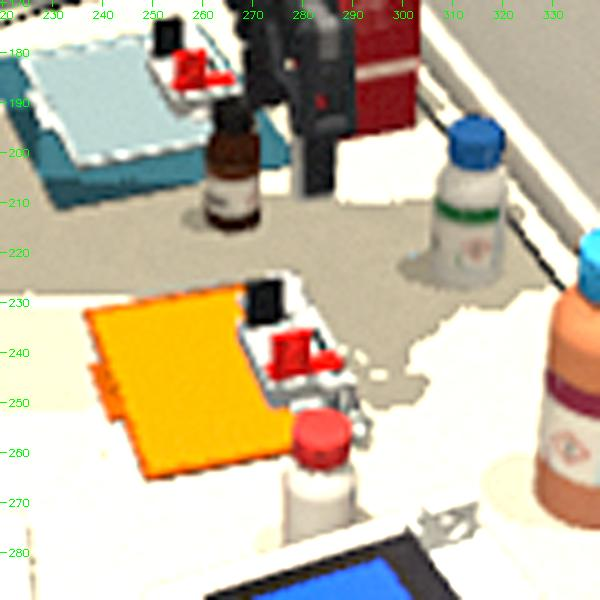

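View pics/b1.png

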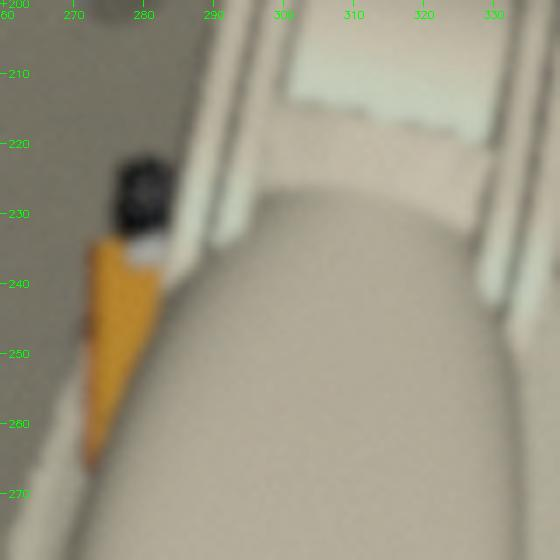

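Request:
arm_command(motion=[{"x": 0.007, "y": 0.001, "z": -0.002, "roll": -0.005, "fingers": 1}, {"x": 0.007, "y": 0.001, "z": -0.002, "roll": -0.005, "fingers": 1}, {"x": 0.007, "y": 0, "z": -0.001, "roll": 0, "fingers": 1}, {"x": 0.007, "y": 0, "z": 0, "roll": 0, "fingers": 1}, {"x": 0.007, "y": 0, "z": 0, "roll": 0, "fingers": 1}, {"x": 0.007, "y": 0, "z": 0, "roll": 0, "fingers": 1}, {"x": 0.007, "y": 0, "z": 0, "roll": 0, "fingers": 1}, {"x": 0.007, "y": 0, "z": 0, "roll": 0, "fingers": 1}, {"x": 0.005, "y": 0, "z": 0, "roll": 0, "fingers": 1}, {"x": 0, "y": 0, "z": 0, "roll": 0, "fingers": 1}])

```text
clock: 14.88
eef_pos: [0.4452, -0.0991, 0.0638]
tool_rot: [0.002, 0.703, -0.01, 0.711]
ft_force: [-1.0, 0.0, 0.1]
grip_width: 0.0851
```

```bash
python3 mv.py .4437 -.1005 .034 -.02
```

```text
clk 14.88 pos [ 0.4452 -0.0991  0.0638] th -0.0161 tilt -0.9999 [ 0.0117 -0.011 ] w 0.0851 F [-1.03  0.04  0.13] T [ 0.03 -0.02  0.01] q [-0.21  0.3  -0.4   0.86 -0.01 -0.2 ]
tool delta [ 0.0298 -0.0011 -0.0019] n 0.72 roll 0.0039
```

Request:
arm_command(motion=[{"x": 0.005, "y": -0.001, "z": -0.001, "roll": 0.002, "fingers": 1}, {"x": 0.005, "y": 0, "z": -0.001, "roll": 0, "fingers": 1}, {"x": 0.005, "y": 0, "z": 0, "roll": 0, "fingers": 1}, {"x": 0.005, "y": 0, "z": 0, "roll": 0, "fingers": 1}, {"x": 0.005, "y": 0, "z": 0, "roll": 0, "fingers": 1}, {"x": 0.002, "y": 0, "z": 0, "roll": 0, "fingers": 0.65}, {"x": 0, "y": 0, "z": 0, "roll": 0, "fingers": 0.65}, {"x": 0, "y": 0, "z": 0, "roll": 0, "fingers": 0.65}])

```text
clock: 15.55
eef_pos: [0.4439, -0.101, 0.034]
tool_rot: [0.003, 0.703, -0.011, 0.711]
ft_force: [0.7, -1.1, 1.2]
grip_width: 0.0558
```

```bash
python3 mv.py .4437 -.1005 .034 -.02
python3 - <<'E'
from h import *
save('side','side9')
crop('side9',230,190,310,270,8,'b2')
E
```

```text
clk 15.55 pos [ 0.4439 -0.101   0.034 ] th -0.0189 tilt -0.9999 [ 0.0124 -0.0117] w 0.0558 F [ 0.75 -1.11  1.2 ] T [-0.32  0.05 -0.05] q [-0.22  0.34 -0.43  0.78 -0.01 -0.2 ]
tool delta [-0.      0.0005 -0.0002] n 0.01 roll 0.0011
```

View pics/b2.png

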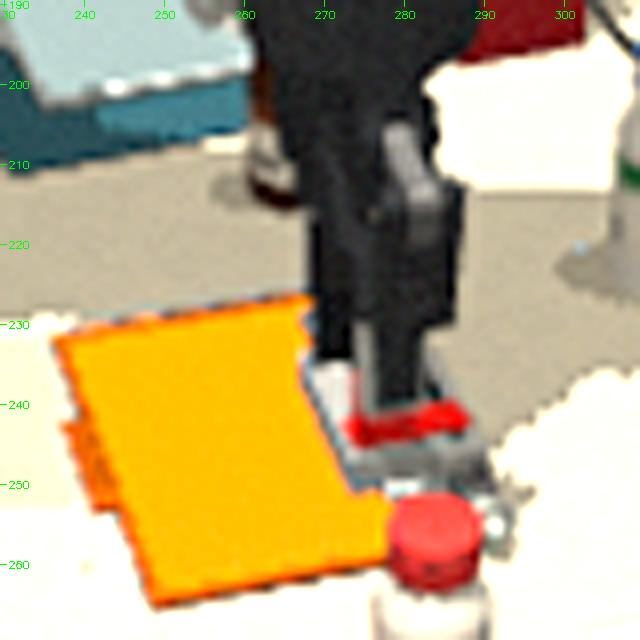

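Request:
arm_command(motion=[{"x": 0, "y": 0, "z": 0, "roll": 0, "fingers": 0.5}, {"x": 0, "y": 0, "z": 0, "roll": 0, "fingers": 0.4}, {"x": 0, "y": 0, "z": 0, "roll": 0, "fingers": 0.3}, {"x": 0, "y": 0, "z": 0, "roll": 0, "fingers": 0.2}, {"x": 0, "y": 0, "z": 0, "roll": 0, "fingers": 0.2}, {"x": 0, "y": 0, "z": 0, "roll": 0, "fingers": 0.2}])

```text
clock: 16.1
eef_pos: [0.4465, -0.0977, 0.0384]
tool_rot: [0.004, 0.7, -0.007, 0.714]
ft_force: [-0.6, 0.6, -0.8]
grip_width: 0.0274
```

```bash
python3 mv.py .4437 -.1005 .034 -.02
python3 - <<'E'
from h import *
save('side','side10')
crop('side10',230,190,310,270,8,'b2')
E
```

```text
clk 16.1 pos [ 0.4465 -0.0977  0.0384] th -0.0167 tilt -0.9998 [ 0.0195 -0.0046] w 0.0274 F [-0.55  0.59 -0.79] T [-0.04  0.11 -0.03] q [-0.22  0.33 -0.43  0.79 -0.   -0.2 ]
tool delta [ 0.0044 -0.0028 -0.0028] n 0.14 roll 0.0033
```

View pics/b2.png

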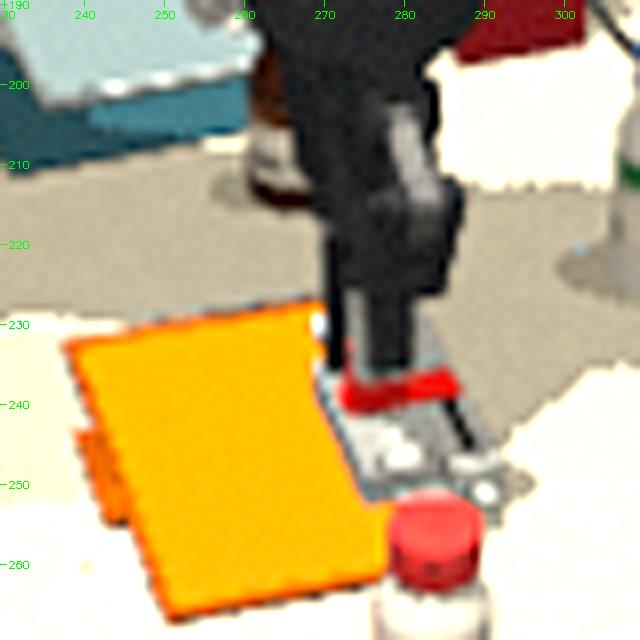

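Request:
arm_command(motion=[{"x": -0.002, "y": 0, "z": 0, "roll": 0, "fingers": 0.2}, {"x": -0.003, "y": 0, "z": 0, "roll": 0, "fingers": 0.2}, {"x": -0.005, "y": 0, "z": 0, "roll": 0, "fingers": 0.2}, {"x": -0.005, "y": 0, "z": 0, "roll": 0, "fingers": 0.2}, {"x": -0.005, "y": 0, "z": 0, "roll": 0, "fingers": 0.2}, {"x": 0, "y": 0, "z": 0, "roll": 0, "fingers": 0.2}])

```text
clock: 16.65
eef_pos: [0.4453, -0.0973, 0.0591]
tool_rot: [0.005, 0.701, -0.007, 0.713]
ft_force: [0.2, 0.1, -1.6]
grip_width: 0.0276
```

```bash
python3 mv.py .4437 -.1005 .16 -.02
python3 - <<'E'
from h import *
save('side','side11')
crop('side11',230,190,310,270,8,'b2')
E
```

```text
clk 16.65 pos [ 0.4453 -0.0973  0.0591] th -0.0168 tilt -0.9999 [ 0.017  -0.0029] w 0.0276 F [ 0.21  0.13 -1.57] T [ 0.04 -0.01 -0.01] q [-0.22  0.3  -0.41  0.85  0.   -0.2 ]
tool delta [-0.1009 -0.0035  0.0002] n 2.42 roll 0.0032
```

View pics/b2.png

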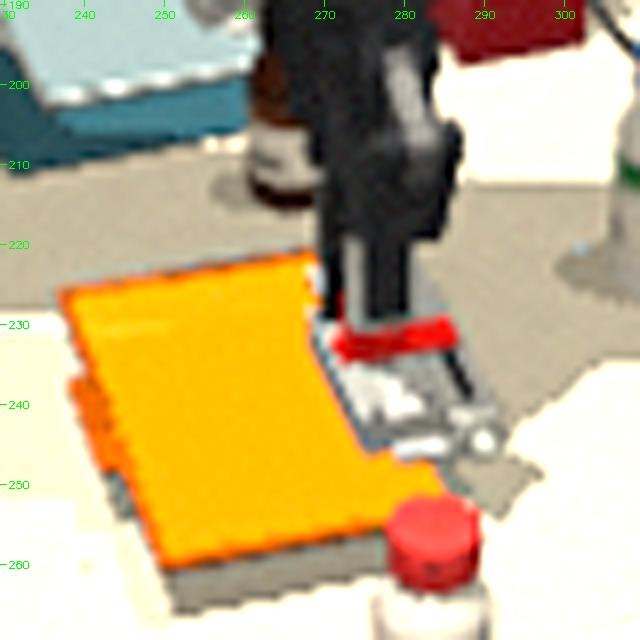

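Request:
arm_command(motion=[{"x": -0.01, "y": 0, "z": 0, "roll": 0, "fingers": 0.2}, {"x": -0.012, "y": 0, "z": 0, "roll": 0, "fingers": 0.2}, {"x": -0.014, "y": 0, "z": 0, "roll": 0, "fingers": 0.2}, {"x": -0.014, "y": 0, "z": 0, "roll": 0, "fingers": 0.2}, {"x": -0.014, "y": 0, "z": 0, "roll": 0, "fingers": 0.2}, {"x": -0.014, "y": 0, "z": 0, "roll": 0, "fingers": 0.2}, {"x": -0.014, "y": -0.005, "z": -0.002, "roll": 0, "fingers": 0.2}, {"x": -0.012, "y": -0.01, "z": -0.002, "roll": -0.01, "fingers": 0.2}, {"x": -0.01, "y": -0.02, "z": 0, "roll": -0.015, "fingers": 0.2}, {"x": 0, "y": -0.025, "z": 0, "roll": -0.015, "fingers": 0.2}, {"x": 0, "y": -0.025, "z": 0, "roll": -0.015, "fingers": 0.2}, {"x": 0, "y": -0.025, "z": 0, "roll": -0.015, "fingers": 0.2}, {"x": 0, "y": -0.025, "z": 0, "roll": -0.015, "fingers": 0.2}])

```text
clock: 17.78
eef_pos: [0.4402, -0.2316, 0.1783]
tool_rot: [-0.03, 0.701, 0.029, 0.712]
ft_force: [0.1, -0.2, -1.8]
grip_width: 0.0274
```

```bash
python3 mv.py .4452 -.3809 .17 .104
```

```text
clk 17.78 pos [ 0.4402 -0.2316  0.1783] th 0.0826 tilt -0.9999 [ 0.0145 -0.0005] w 0.0274 F [ 0.15 -0.2  -1.75] T [0.05 0.01 0.01] q [-0.49  0.26 -0.12  1.19  0.01 -0.57]
tool delta [ 0.0084 -0.1492 -0.0075] n 3.59 roll -0.0214
```

Request:
arm_command(motion=[{"x": 0, "y": -0.025, "z": -0.001, "roll": -0.008, "fingers": 0.2}, {"x": 0, "y": -0.025, "z": -0.001, "roll": -0.005, "fingers": 0.2}, {"x": 0, "y": -0.025, "z": -0.001, "roll": 0, "fingers": 0.2}, {"x": 0, "y": -0.025, "z": -0.001, "roll": 0, "fingers": 0.2}, {"x": 0, "y": -0.02, "z": -0.001, "roll": 0, "fingers": 0.2}, {"x": 0, "y": -0.01, "z": 0, "roll": 0, "fingers": 0.2}, {"x": 0, "y": 0, "z": 0, "roll": 0, "fingers": 0.2}, {"x": 0, "y": 0, "z": 0, "roll": 0, "fingers": 0.2}])

```text
clock: 18.45
eef_pos: [0.4453, -0.3719, 0.176]
tool_rot: [-0.032, 0.702, 0.032, 0.711]
ft_force: [0.5, 0.5, -2.2]
grip_width: 0.0276
```

```bash
python3 mv.py .4452 -.3809 .155 .104
```

```text
clk 18.45 pos [ 0.4453 -0.3719  0.176 ] th 0.0906 tilt -0.9999 [0.0129 0.0005] w 0.0276 F [ 0.49  0.52 -2.15] T [ 0.02  0.03 -0.01] q [-0.7   0.42  0.11  1.25  0.01 -0.79]
tool delta [ 0.0209 -0.0089 -0.0012] n 0.55 roll -0.0134
```

Request:
arm_command(motion=[{"x": 0.005, "y": -0.003, "z": 0, "roll": -0.005, "fingers": 0.2}, {"x": 0.005, "y": -0.003, "z": 0, "roll": -0.005, "fingers": 0.2}, {"x": 0.005, "y": -0.002, "z": -0.001, "roll": -0.003, "fingers": 0.2}, {"x": 0.003, "y": 0, "z": 0, "roll": 0, "fingers": 0.2}, {"x": 0, "y": 0, "z": 0, "roll": 0, "fingers": 0.2}])

```text
clock: 18.87
eef_pos: [0.4453, -0.3756, 0.1557]
tool_rot: [-0.038, 0.702, 0.04, 0.71]
ft_force: [-0.3, 0.0, -2.8]
grip_width: 0.0271
```

```bash
python3 mv.py .4452 -.3809 .155 .104;  python3 - <<'E'
from h import *
save('side','sideA'); save('top','topA')
crop('sideA',225,200,365,340,5,'b2');crop('topA',340,195,450,290,6,'b1')
E
```

```text
clk 18.87 pos [ 0.4453 -0.3756  0.1557] th 0.11 tilt -0.9999 [0.0111 0.0036] w 0.0271 F [-0.26  0.04 -2.79] T [0.01 0.01 0.02] q [-0.71  0.44  0.09  1.21  0.01 -0.82]
tool delta [ 0.0007 -0.0053 -0.0007] n 0.13 roll 0.006
```

View pics/b2.png

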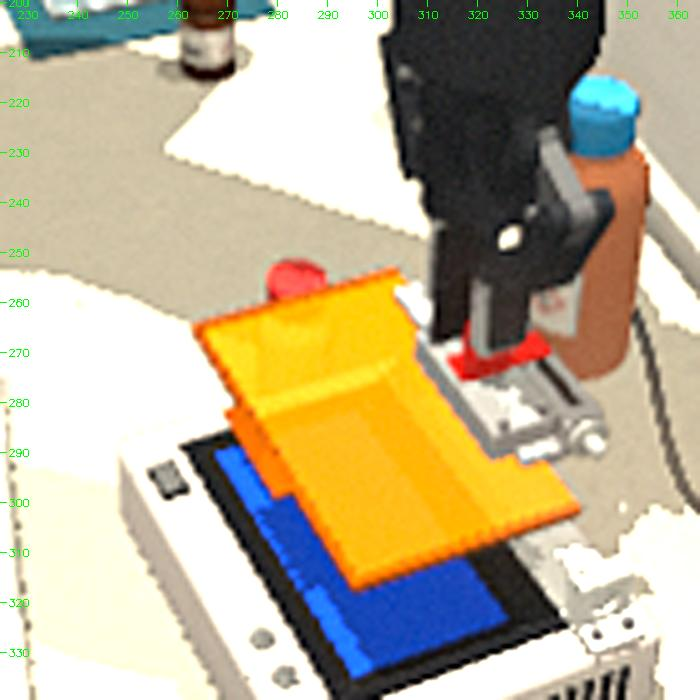

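View pics/b1.png

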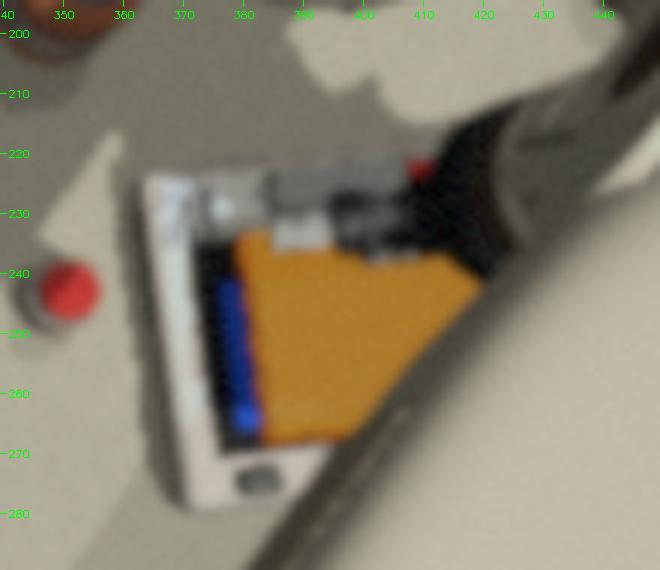

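Request:
arm_command(motion=[{"x": 0.004, "y": -0.003, "z": 0, "roll": 0.003, "fingers": 0.2}, {"x": 0.005, "y": -0.002, "z": 0, "roll": 0.002, "fingers": 0.2}, {"x": 0.005, "y": 0, "z": 0, "roll": 0, "fingers": 0.2}, {"x": 0.005, "y": 0, "z": 0, "roll": 0, "fingers": 0.2}, {"x": 0.005, "y": 0, "z": 0, "roll": 0, "fingers": 0.2}, {"x": 0.005, "y": 0, "z": 0, "roll": 0, "fingers": 0.2}, {"x": 0.003, "y": 0, "z": 0, "roll": 0, "fingers": 0.2}, {"x": 0, "y": 0, "z": 0, "roll": 0, "fingers": 0.2}])

```text
clock: 19.63
eef_pos: [0.4469, -0.3811, 0.1214]
tool_rot: [-0.036, 0.702, 0.038, 0.711]
ft_force: [-0.6, 0.7, -2.2]
grip_width: 0.0274
```

```bash
python3 mv.py .445 -.3805 .113 .104
```

```text
clk 19.63 pos [ 0.4469 -0.3811  0.1214] th 0.1048 tilt -0.9999 [0.0125 0.0025] w 0.0274 F [-0.58  0.7  -2.24] T [-0.01  0.02  0.01] q [-0.71  0.47  0.05  1.14  0.01 -0.82]
tool delta [ 0.0084  0.0008 -0.0019] n 0.21 roll 0.0008
```

Request:
arm_command(motion=[{"x": 0.003, "y": 0, "z": -0.001, "roll": 0, "fingers": 0.2}, {"x": 0.003, "y": 0, "z": -0.001, "roll": 0, "fingers": 0.2}, {"x": 0.002, "y": 0, "z": 0, "roll": 0, "fingers": 0.2}, {"x": 0, "y": 0, "z": 0, "roll": 0, "fingers": 0.2}])

```text
clock: 19.97
eef_pos: [0.4448, -0.3813, 0.1124]
tool_rot: [-0.036, 0.702, 0.038, 0.711]
ft_force: [0.1, 0.2, -2.4]
grip_width: 0.0271
```

```bash
python3 mv.py .445 -.3805 .093 .104;  python3 - <<'E'
from h import *
save('side','sideB'); save('top','topB')
crop('sideB',235,235,365,345,6,'b2');crop('topB',355,205,435,285,8,'b1')
E
```

```text
clk 19.97 pos [ 0.4448 -0.3813  0.1124] th 0.1048 tilt -0.9999 [0.0123 0.0026] w 0.0271 F [ 0.13  0.24 -2.39] T [-0.   -0.02 -0.04] q [-0.71  0.48  0.03  1.12  0.01 -0.82]
tool delta [0.0194 0.0007 0.0001] n 0.47 roll 0.0008
```

View pics/b2.png

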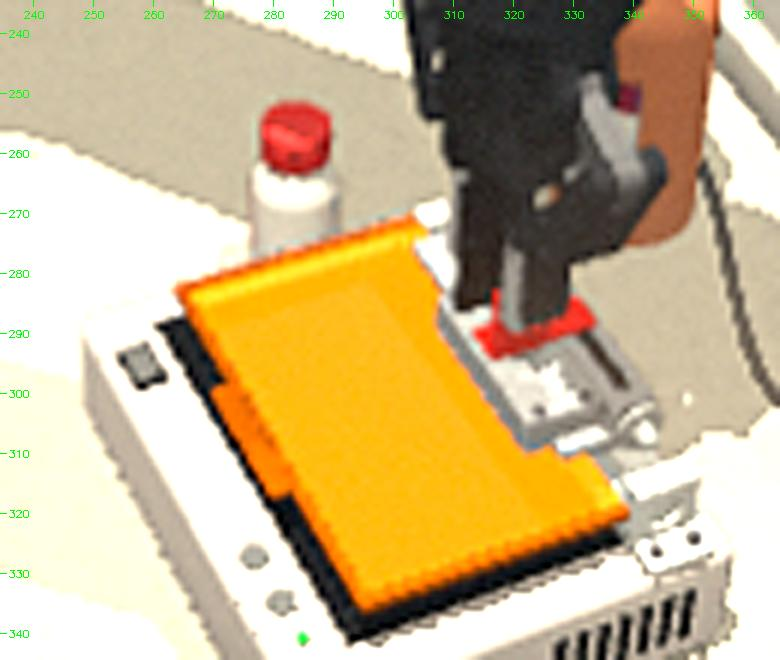

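View pics/b1.png

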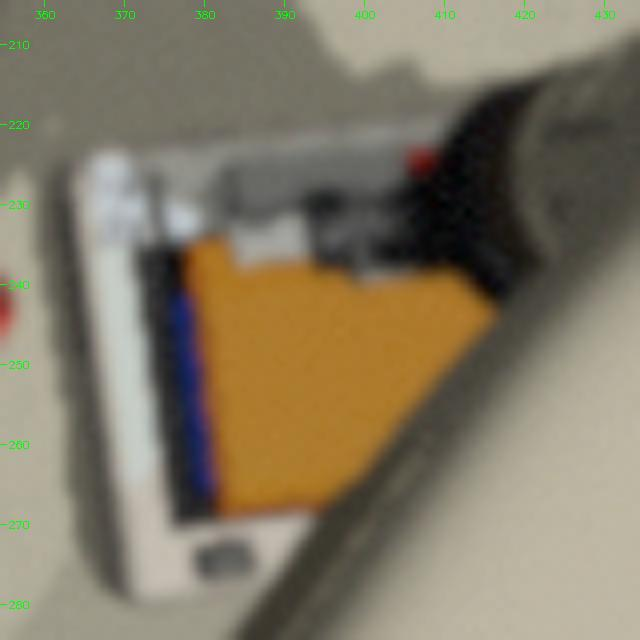

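Request:
arm_command(motion=[{"x": 0.003, "y": 0, "z": 0, "roll": 0, "fingers": 0.2}, {"x": 0.003, "y": 0, "z": 0, "roll": 0, "fingers": 0.2}, {"x": 0.003, "y": 0, "z": 0, "roll": 0, "fingers": 0.2}, {"x": 0.002, "y": 0, "z": 0, "roll": 0, "fingers": 0.2}, {"x": 0, "y": 0, "z": 0, "roll": 0, "fingers": 0.2}])

```text
clock: 20.48
eef_pos: [0.4457, -0.3818, 0.1017]
tool_rot: [-0.037, 0.701, 0.037, 0.711]
ft_force: [-0.4, 0.4, -1.6]
grip_width: 0.0273
```

```bash
python3 mv.py .445 -.381 .093 .104
```

```text
clk 20.48 pos [ 0.4457 -0.3818  0.1017] th 0.1049 tilt -0.9999 [0.0144 0.0008] w 0.0273 F [-0.39  0.35 -1.6 ] T [ 0.01  0.04 -0.05] q [-0.71  0.49  0.01  1.09  0.01 -0.82]
tool delta [ 0.0087  0.0009 -0.0008] n 0.21 roll 0.0009
```

Free so far: Fz is about the cover's weight. I'll continue with a small +y trim.

Request:
arm_command(motion=[{"x": 0.002, "y": 0.0008, "z": -0.0005, "roll": 0, "fingers": 0.2}, {"x": 0.002, "y": 0, "z": 0, "roll": 0, "fingers": 0.2}, {"x": 0.002, "y": 0, "z": 0, "roll": 0, "fingers": 0.2}, {"x": 0, "y": 0, "z": 0, "roll": 0, "fingers": 0.2}])

```text
clock: 20.82
eef_pos: [0.4451, -0.3809, 0.0949]
tool_rot: [-0.037, 0.701, 0.037, 0.711]
ft_force: [0.6, 0.2, -1.1]
grip_width: 0.0271
```

```bash
python3 mv.py .445 -.381 .093 .104
```

```text
clk 20.82 pos [ 0.4451 -0.3809  0.0949] th 0.105 tilt -0.9999 [0.0141 0.0011] w 0.0271 F [ 0.56  0.22 -1.08] T [-0.02  0.04  0.02] q [-0.71  0.49  0.    1.07  0.01 -0.82]
tool delta [ 0.0019 -0.0001 -0.0002] n 0.05 roll 0.001
```

Request:
arm_command(motion=[{"x": 0.0015, "y": 0, "z": 0, "roll": 0, "fingers": 0.2}, {"x": 0.0015, "y": 0, "z": 0, "roll": 0, "fingers": 0.2}, {"x": 0.001, "y": 0, "z": 0, "roll": 0, "fingers": 0.2}, {"x": 0, "y": 0, "z": 0, "roll": 0, "fingers": 0.2}])

```text
clock: 21.15
eef_pos: [0.4457, -0.381, 0.0934]
tool_rot: [-0.038, 0.701, 0.037, 0.712]
ft_force: [-1.2, -0.0, -0.6]
grip_width: 0.0273
```

```bash
python3 mv.py .445 -.381 .093 .104;  python3 - <<'E'
from h import *
save('side','sideC'); save('top','topC')
crop('sideC',235,235,365,345,6,'b2');crop('topC',355,205,435,285,8,'b1')
E
```

```text
clk 21.15 pos [ 0.4457 -0.381   0.0934] th 0.1049 tilt -0.9999 [ 0.0159 -0.0007] w 0.0273 F [-1.16 -0.02 -0.61] T [-0.1   0.17 -0.08] q [-0.71  0.49 -0.    1.07  0.01 -0.82]
tool delta [ 0.0004  0.0001 -0.0007] n 0.02 roll 0.0009
```

View pics/b2.png

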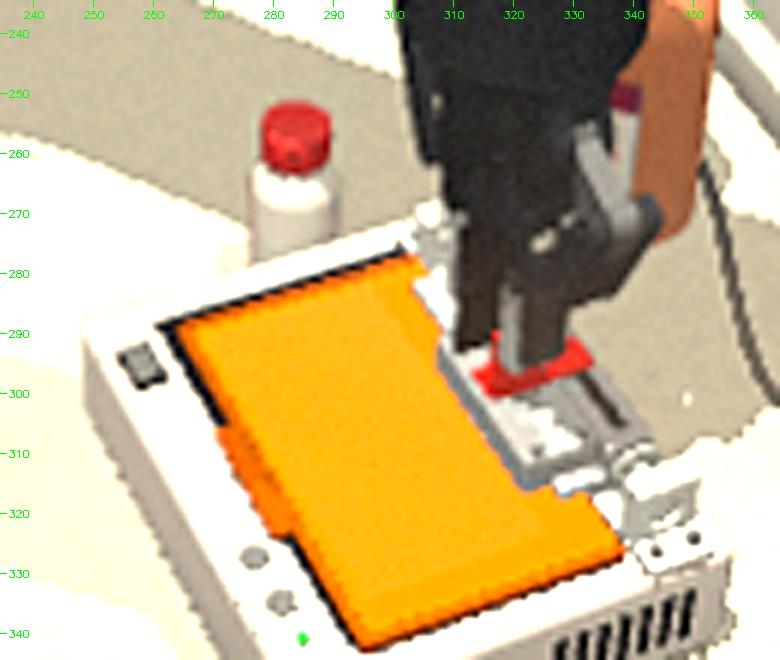

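View pics/b1.png

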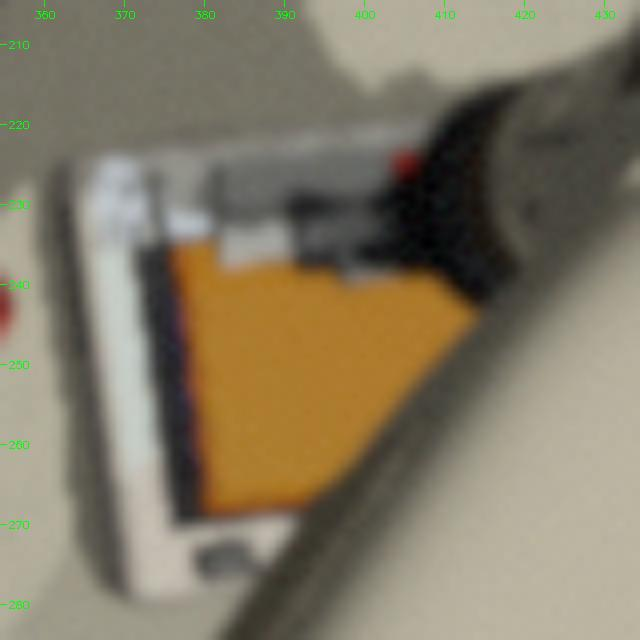

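Request:
arm_command(motion=[{"x": 0.0015, "y": 0, "z": 0, "roll": 0, "fingers": 0.2}, {"x": 0.0015, "y": 0, "z": 0, "roll": 0, "fingers": 0.2}, {"x": 0, "y": 0, "z": 0, "roll": 0, "fingers": 0.2}])

```text
clock: 21.5
eef_pos: [0.4464, -0.381, 0.093]
tool_rot: [-0.038, 0.7, 0.036, 0.713]
ft_force: [-1.9, -0.2, 1.4]
grip_width: 0.0272
```

```bash
python3 mv.py .445 -.381 .093 .104
```

```text
clk 21.5 pos [ 0.4464 -0.381   0.093 ] th 0.105 tilt -0.9998 [ 0.0182 -0.002 ] w 0.0272 F [-1.93 -0.17  1.4 ] T [-0.24  0.46 -0.1 ] q [-0.71  0.49 -0.    1.06  0.01 -0.82]
tool delta [-0.0001  0.0002 -0.0014] n 0.03 roll 0.001
```

Request:
arm_command(motion=[{"x": 0, "y": 0, "z": -0.001, "roll": 0, "fingers": 0.2}, {"x": 0, "y": 0, "z": 0, "roll": 0, "fingers": 0.2}])

```text
clock: 21.67
eef_pos: [0.4458, -0.3814, 0.0932]
tool_rot: [-0.039, 0.699, 0.036, 0.713]
ft_force: [-0.1, 0.3, 0.4]
grip_width: 0.0276
```

```bash
python3 mv.py .445 -.381 .093 .104
```

```text
clk 21.67 pos [ 0.4458 -0.3814  0.0932] th 0.1052 tilt -0.9998 [ 0.0195 -0.0027] w 0.0276 F [-0.05  0.26  0.35] T [-0.    0.15 -0.03] q [-0.71  0.49 -0.    1.06  0.01 -0.82]
tool delta [ 0.0002  0.0005 -0.0008] n 0.02 roll 0.0012
```

Request:
arm_command(motion=[{"x": 0, "y": 0, "z": 0, "roll": 0, "fingers": 0.4}, {"x": 0, "y": 0, "z": 0, "roll": 0, "fingers": 0.5}, {"x": 0, "y": 0, "z": 0, "roll": 0, "fingers": 0.6}, {"x": 0, "y": 0, "z": 0, "roll": 0, "fingers": 0.7}, {"x": 0, "y": 0, "z": 0, "roll": 0, "fingers": 0.8}, {"x": 0, "y": 0, "z": 0, "roll": 0, "fingers": 0.8}])

```text
clock: 22.17
eef_pos: [0.4451, -0.3806, 0.0907]
tool_rot: [-0.037, 0.7, 0.037, 0.712]
ft_force: [-0.7, -0.5, 0.1]
grip_width: 0.0686
```

```bash
python3 mv.py .445 -.381 .093 .104;  python3 - <<'E'
from h import *
save('side','sideD'); save('top','topD')
crop('sideD',235,235,365,345,6,'b2');crop('topD',355,205,435,285,8,'b1')
E
```

```text
clk 22.17 pos [ 0.4451 -0.3806  0.0907] th 0.1053 tilt -0.9999 [0.0172 0.0006] w 0.0686 F [-0.65 -0.5   0.08] T [-0.02  0.01  0.02] q [-0.71  0.49 -0.01  1.06  0.01 -0.82]
tool delta [-0.0023 -0.0004 -0.0001] n 0.06 roll 0.0013
```

View pics/b2.png

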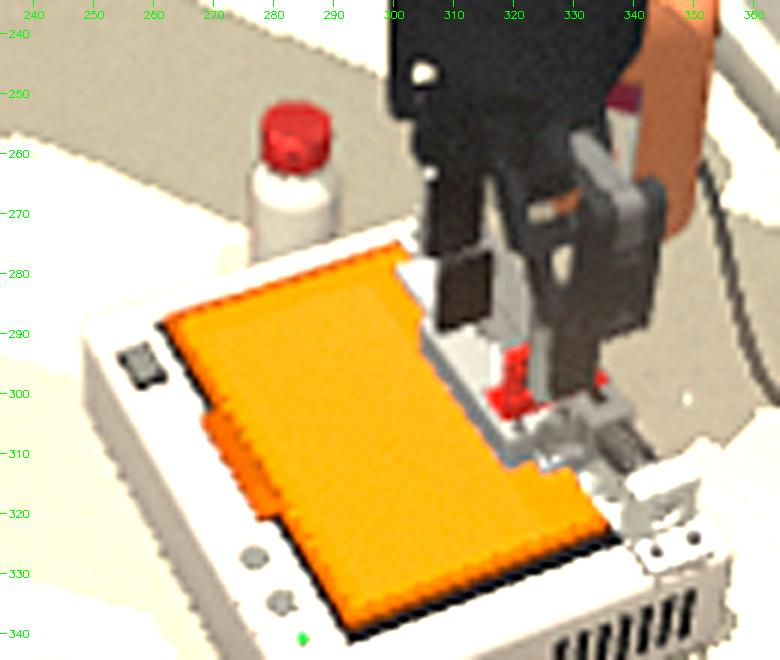

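View pics/b1.png

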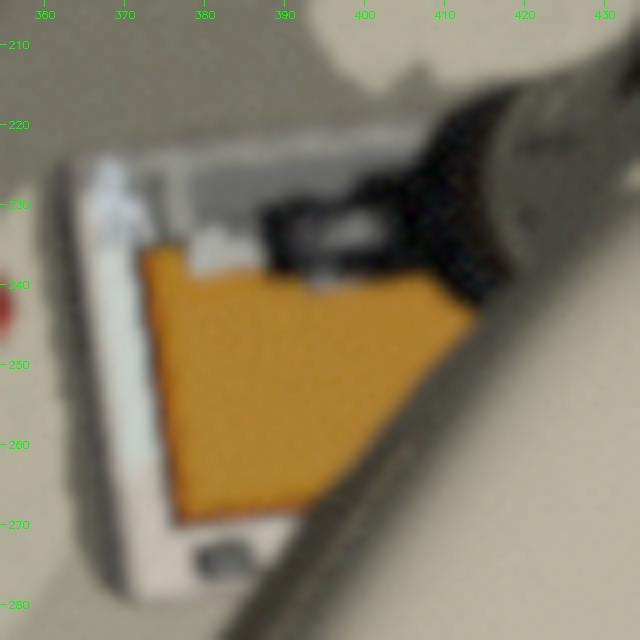

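The cover slid to +y and looks home. I'll open fully, rise and back off for a clear check.

Request:
arm_command(motion=[{"x": 0, "y": 0, "z": 0, "roll": 0, "fingers": 1}, {"x": 0, "y": 0, "z": 0, "roll": 0, "fingers": 1}, {"x": -0.008, "y": 0, "z": 0, "roll": 0, "fingers": 1}, {"x": -0.01, "y": 0, "z": 0, "roll": 0, "fingers": 1}, {"x": -0.015, "y": 0, "z": 0, "roll": 0, "fingers": 1}, {"x": -0.02, "y": 0, "z": 0, "roll": 0, "fingers": 1}, {"x": -0.025, "y": 0, "z": 0, "roll": 0, "fingers": 1}, {"x": -0.03, "y": 0, "z": 0, "roll": 0, "fingers": 1}, {"x": -0.02, "y": 0.03, "z": 0, "roll": 0, "fingers": 1}, {"x": 0, "y": 0.04, "z": 0, "roll": 0, "fingers": 1}, {"x": 0, "y": 0.04, "z": -0.01, "roll": 0, "fingers": 1}, {"x": 0, "y": 0.04, "z": -0.01, "roll": 0, "fingers": 1}, {"x": 0, "y": 0.04, "z": -0.01, "roll": 0, "fingers": 1}, {"x": 0, "y": 0.04, "z": -0.01, "roll": 0, "fingers": 1}, {"x": 0, "y": 0.04, "z": 0, "roll": 0, "fingers": 1}, {"x": 0, "y": 0.04, "z": 0, "roll": 0, "fingers": 1}, {"x": 0, "y": 0, "z": 0, "roll": 0, "fingers": 1}, {"x": 0, "y": 0, "z": 0, "roll": 0, "fingers": 1}])

```text
clock: 23.77
eef_pos: [0.3712, -0.0679, 0.2385]
tool_rot: [-0.041, 0.691, 0.033, 0.721]
ft_force: [-0.2, -0.6, 0.6]
grip_width: 0.0854
```

```bash
python3 mv.py .445 -.381 .093 .104;  python3 - <<'E'
from ov import *
save('side','sideE'); save('top','topE')
crop('sideE',240,260,365,350,6,'b2'); crop('topE',355,205,440,285,8,'b1')
a=cv2.resize(cv2.imread('pics/sideE.png')[250:350,240:365],None,fx=4,fy=4,interpolation=2); b=cv2.resize(cv2.imread('pics/side0.png')[250:350,240:365],None,fx=4,fy=4,interpolation=2)
cv2.imwrite('pics/cmp.png',np.hstack([b[:,:400],a[:,:400]]))
E
```

```text
clk 23.77 pos [ 0.3712 -0.0679  0.2385] th 0.1036 tilt -0.999 [ 0.0437 -0.0088] w 0.0854 F [-0.15 -0.59  0.58] T [0.02 0.03 0.02] q [-0.18 -0.04 -0.3   1.27 -0.   -0.28]
tool delta [ 0.1514 -0.3171  0.0346] n 8.47 roll -0.0004
```

View pics/b2.png

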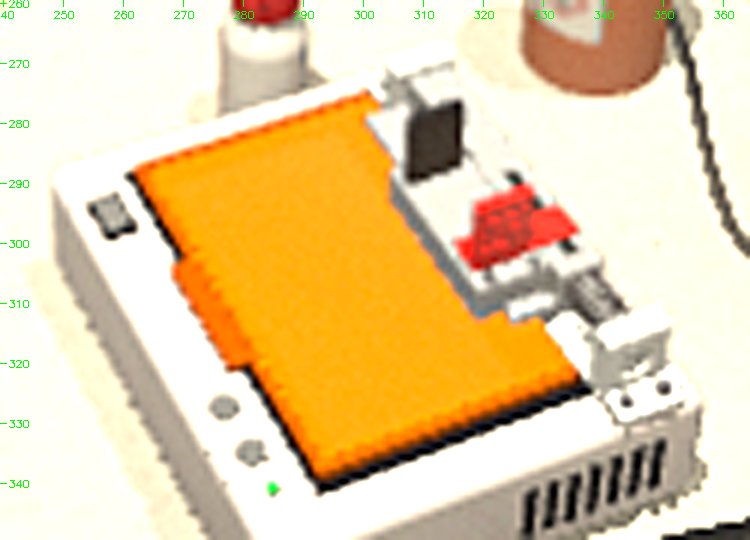

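View pics/b1.png

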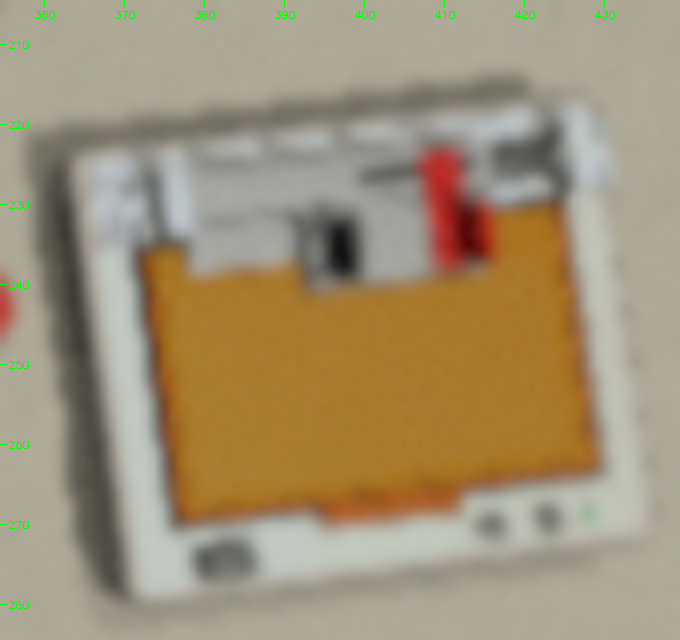

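View pics/topE.png

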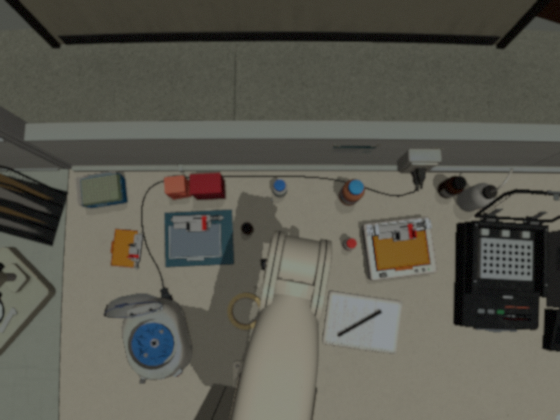

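Run:
```python
from h import *
for n,(x0,y0,x1,y1) in (('top',(378,220,420,236)),('side',(302,272,342,304))):
    for nm,f in(('red',lambda i:i[...,0]-i[...,1]),('gray',lambda i:i.mean(-1))):
        A=f(load(n+'0')['frame'].astype(np.float32)); B=f(load(n+'E')['frame'].astype(np.float32))
        t=cv2.resize(A[y0:y1,x0:x1],None,fx=8,fy=8,interpolation=2); s=cv2.resize(B[y0-4:y1+4,x0-4:x1+4],None,fx=8,fy=8,interpolation=2)
        r=cv2.matchTemplate(s,t,cv2.TM_CCOEFF_NORMED); _,m,_,l=cv2.minMaxLoc(r); print(n,nm,'shift px',l[0]/8-4,l[1]/8-4,'score',round(m,3))
# bottles
for u,v in((350,243),(247,229),(280,187)):
    A=load('top0')['frame'][v-12:v+12,u-12:u+12]; B=load('topE')['frame'][v-16:v+16,u-16:u+16]
    r=cv2.matchTemplate(B,A,cv2.TM_CCOEFF_NORMED); print('bottle',cv2.minMaxLoc(r)[1],np.subtract(cv2.minMaxLoc(r)[3],4))
c=load('topE'); 
for p in((187.5,226),(204,226)): print(onz(c,p[0],p[1],.03).round(3))
```

```text
top red shift px 0.25 -0.375 score 0.978
top gray shift px 0.125 -0.25 score 0.976
side red shift px 0.625 -0.875 score 0.79
side gray shift px 0.25 -0.5 score 0.968
bottle 0.9988834857940674 [0 0]
bottle 0.9715012907981873 [0 1]
bottle 0.9851557016372681 [0 0]
[0.473 0.224 0.03 ]
[0.473 0.177 0.03 ]
```

```bash
python3 -c "
from workcell import *
print(job_done())"
```

```text
the job is handed in; nothing more can be done
None
```

I swapped the covers and handed the job in at about 24 s; the hand-in gives no verdict. The clear cover lies flat on the pad, and the amber cover is on the viewer with its pin sprung back out.

Last checks, all from camera images:
- **Amber cover:** its tabs match the clear cover's starting image to about 0.1–0.4 px in the top view, roughly 1 mm in x. In the side view they match to about 0.3–0.9 px. The cover slid to +y when I let go, which fits the stub going home. The red tab is back in its rest place and the sheet looks shut flat.
- **Clear cover:** let go flat inside the pad. The grip point is about 31 mm (x) and 2 mm (y) from the pad centre.
- **Bottles:** the red and blue bottles show no shift. The brown vial's match came out 1 px off (about 3 mm). I put that down to changed shadows, since the arm never touched it.
- **Robot:** well clear of everything.

Some things did not agree:
- **Camera views:** before the first grasp, the side and top views differed by about 4 mm on the viewer's y position. I settled it by touching the tabs, which agreed with the top view.
- **Red tab match:** the red-channel comparison in the side view was weak (score 0.79).
- **Grasp height:** both times the squeeze pushed the arm up about 4 mm, so I held the tabs nearer their tops than planned. Nothing slipped.

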